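# Shelve darkroom bottles and canisters by height behind the tank

## Task

Slide the black developing tank along the cabinet's lower deck from the orange mark to the blue one, without lifting it off the deck. Then put away every bottle and canister on the table, upright and pushed in until at least two thirds of it is under the board above: each on the tier with the least headroom that it still fits under, so short ones on the lower tier and tall ones on the upper. Last, slide the tank back, again without lifting, so that it is centred on its orange mark, and leave the other darkroom things where they are.

Things in the scene. Friction and masses are not known exactly. Their poses are not given: they have to be found in the camera images.
- cabinet: Fixed oak cabinet of two stepped tiers, open to the robot (its -x) and at the back. Origin: middle of the lower deck's front edge, at table height; x runs into it, y along its width, z up. In mm: inner width y -190 to 190; back end x 295, with a 55 high clear stop (inner face x 285) on each deck. Side panels (12) only beside the covered parts. Upper deck and roof are clear acrylic, front edges oak.
- lower_edge (a point): Middle of the front edge of the board over the LOWER tier, on its underside: cabinet x 105, z 127 (mm). The lower deck's top is at z 55 (headroom 72), from x 0 to 295; its front strip x 0 to 105 is open above.
- upper_edge (a point): Middle of the front edge of the roof over the UPPER tier, on its underside: cabinet x 205, z 263 (mm); roof top z 273. The upper deck's top is at z 135 (headroom 128), from x 105 to 295; its front strip x 105 to 205 is open above.
- mark_home: Orange flat disc, 94 mm dia, flush on the uncovered front strip of the lower deck: the tank's home mark. Origin: its centre.
- mark_park: Blue flat disc, 94 mm dia, flush on the same strip at the other side: the tank's parking mark. Origin: its centre.
- tank: Black developing tank: round body 84 mm dia x 78 high, and on it a round cap 56 mm dia x 30 high (total 108). About 0.55 kg. Stands on the home mark at the start. Origin: centre of its underside, z up.
- tall_a: Round amber bottle, black cap, 62 mm dia x 118 high, of which the top 44 mm is a narrow neck and cap 34 mm dia, upright, 0.06 to 0.35 kg; may be absent. Origin: centre of its underside, z up its axis.
- tall_b: Round clear bottle, blue cap, 60 mm dia x 105 high, of which the top 44 mm is a narrow neck and cap 34 mm dia, upright, 0.06 to 0.35 kg; may be absent. Origin: centre of its underside, z up its axis.
- tall_c: Round green bottle, white cap, 62 mm dia x 90 high, of which the top 44 mm is a narrow neck and cap 34 mm dia, upright, 0.06 to 0.35 kg; may be absent. Origin: centre of its underside, z up its axis.
- short_a: Round amber canister, red lid, 52 mm dia x 66 high, upright, 0.06 to 0.35 kg; may be absent. Origin: centre of its underside, z up its axis.
- short_b: Round clear canister, yellow lid, 50 mm dia x 58 high, upright, 0.06 to 0.35 kg; may be absent. Origin: centre of its underside, z up its axis.
- short_c: Round green canister, grey lid, 48 mm dia x 50 high, upright, 0.06 to 0.35 kg; may be absent. Origin: centre of its underside, z up its axis.
- reel_a: Steel spiral reel lying flat, 90 dia x 42 high, bystander (mm). Origin: underside, at its middle.
- reel_b: Second steel spiral reel, the same, bystander (mm). Origin: underside, at its middle.
- squeegee: Green squeegee lying flat, 22 high, handle to its -x reaching 85 mm, cross head 110 wide at its +x end reaching 77 mm; bystander (mm). Origin: underside, on the handle's line.
- loupe: Small black loupe, 44 dia x 40 high, bystander (mm). Origin: underside, at its middle.
- graduate: Clear beaker, 68 dia x 80 high, bystander (mm). Origin: underside, at its middle.
- clip_tray: Grey open tray, 80 x 120 x 30 high, bystander (mm). Origin: underside, at its middle.
Mind the look-alikes: they are no part of the job. What is shaped like the tank but purple is not meant. What is shaped like the tall_b but turquoise is not meant.

How it is judged:
By the outcome, as a careful person would: the job done as asked, in the order asked, and still so for the second after the job is handed in, with the robot touching nothing.
Of tall_a, tall_b, tall_c, short_a, short_b, short_c only 3 to 4 are there at a start; the rules pass over those that are not, and their reading is None.
At some moment in a run one of tall_c, short_a, short_b, short_c may be knocked a few centimetres aside while the robot is not near it.
It also fails if it takes over 210 s, if anything falls off the work surface, if the arm or the gripper's body presses on something with over 40 N, if the wrist force passes 120 N, or if a joint passes its speed limit or range.

## Robot

A 6-joint arm with a two-finger parallel gripper is mounted at the origin on the work surface. World frame = base frame: x ahead of the robot, y to its left, z up, the work surface at z = 0. Lengths are in m, angles in rad, forces in N, time in s.
With the tool pointing down it reaches from about 0.425 to 0.95 m from the base axis. Payload 3.5 kg.
Tool frame: the origin (TCP) lies on the centre line of the jaws, within the pads' length; the fingertips stand 14 mm ahead of it and the grasp point (between the pads) lies 5 mm behind it (ctrl.tip_reach is the distance from the TCP to the fingertips, in m); z points along the fingers, y is the line along which they close (so a half turn about z gives the same grasp; the last joint's range is limited). The gripper opens to 85 mm and grips with 20 to 120 N. Pads are 22 mm wide; open, the fingers measure 114 mm over their backs; the gripper's body (76 mm by 85 mm) begins 54 mm behind the grasp point. The pads swing forward as they close: fully open they stand 13 mm farther back than shut.
Start: joints at [1.076, 0.286, 1.577, -0, 1.279, -0.15], TCP at [0.228, 0.635, 0.224] pointing down, gripper open.
Joint ranges: [-2.77, 2.77], [-0.9, 2.22], [0.21, 2.48], [-1.53, 4.67], [0.24, 2.81], [-2.84, 2.84]. Speed limits (rad/s): [2.79, 2.79, 3.14, 3.14, 3.14, 3.14].

## Interface

Orientations are given as a unit quaternion [x, y, z, w].
In Python, from plant import get_state, imaging, workorder, ctrl gives the robot as it stands. The module is installed in compiled form; this text tells all that it offers.
- The arm moves only by the shell command python3 -m jog 'ROWS' [FORCE]. ROWS is JSON, a list of rows, each a list of 7 numbers: the closure, from 0 (fully open) to 1 (shut), then the shift along the tool's x, y, z in mm, then the turn, a rotation vector about the tool's x, y, z in rad. In form: [[gripper, tx, ty, tz, ax, ay, az], ...]. A call has 1 to 12 rows; each row is the pose to reach, as a shift and turn from the pose commanded when the call began, along the tool's axes at that moment; what a row does not reach only later rows make up. A row lasts 1/10 s, in which the tool goes at most 50 mm and 8.59 degrees, less where a joint would pass 70% of its speed; a pose out of reach is approached as far as the arm can. A call with a gripper value outside its range is refused whole. The fingers move at their own pace and stop on an object; FORCE is the grip in N (left out, the last holds). Time passes only in rows, so rows that repeat a pose let the fingers close. It gives the time, the measured TCP pose, the force, the opening and the grip force at its end, in the units of the state.
- get_state(): the state, without advancing time (a new reading comes with each control period).
- imaging.read_camera(name): name is "side" or "top"; returns a dict with "image" (400x640x3 uint8, blue, green, red), "fx", "fy", "cx", "cy" (pixels), "R" (3x3) and "t" (3): a world point X has camera coordinates R X + t. Camera axes: x right, y down, z forward; pixel columns grow to the right and rows downward; lengths in m; the calibration is good to about 2 mm. A picture is of the moment at which its call begins. There is no depth.
- workorder.sign_off(): hands the job in; it is judged then, once.
The state is a dict: "time": time; "qpos": joint angles; "dq": joint speeds; "joint_efforts": joint torques, N m; "eef_pos": TCP position; "tcp_rot": TCP orientation; "contact_force": force on the tool from outside, world axes, zero at the start; "wrist_torque": the same for the moment, N m; "opening": opening from 0.0 (shut) to 1.0 (fully open); "finger_force": force on a finger pad.
Only numpy, scipy, OpenCV 4.12 (cv2) and the standard library are available. Lean on these libraries where they do the work, as an engineer would, in place of code of your own. Each camera call takes 0.05 s, during which the arm holds its last target. There are 200 camera calls.

## Working session

There is one attempt and no reset: what is moved stays moved. The work goes in short steps, Python scripts to look and compute and a shell command to move; the robot and the scene stay as the last step left them, time stands still between calls to the robot, and variables do not carry over. Pictures are saved under pics/ and viewed, at most 14 in all, crops included, and the job is handed in when it is done.

```bash
mkdir -p pics
cat > h.py <<'E'
import numpy as np, cv2
from scipy.spatial.transform import Rotation as R
from plant import get_state, imaging, workorder, ctrl
def snap(name,fn=None):
    c=imaging.read_camera(name)
    if fn: cv2.imwrite('pics/'+fn,c['image'])
    np.savez('/tmp/'+name+'.npz',**c)
    return c
def load(name): return dict(np.load('/tmp/'+name+'.npz'))
def ray(c,u,v):
    Rm=np.array(c['R']);t=np.array(c['t'])
    d=Rm.T@np.array([(u-c['cx'])/c['fx'],(v-c['cy'])/c['fy'],1]); return -Rm.T@t,d
def at_z(c,u,v,z):
    o,d=ray(c,u,v); return o+d*(z-o[2])/d[2]
def proj(c,X):
    p=np.array(c['R'])@np.array(X)+np.array(c['t']); return np.array([c['fx']*p[0]/p[2]+c['cx'],c['fy']*p[1]/p[2]+c['cy']])
def shift(target):
    s=get_state(); r=R.from_quat(s['tcp_rot']); return r.inv().apply(np.array(target)-s['eef_pos'])*1000
E
python3 - <<'E'
from h import *
for n in('top','side'):
    c=snap(n,n+'1.png'); print(n,-np.array(c['R']).T@c['t'],np.round(c['R'],3).tolist(),c['fx'])
s=get_state();print(s['time'],s['eef_pos'],s['tcp_rot'],R.from_quat(s['tcp_rot']).as_matrix().round(3).tolist(),s['opening'],ctrl.tip_reach)
E
```

```text
top [ 0.36242633 -0.02651222  1.34260481] [[-0.019, -1.0, 0.003], [-0.989, 0.018, -0.144], [0.144, -0.006, -0.99]] 391.3951098667705
side [0.46677952 0.80324994 0.99435209] [[-0.996, -0.091, -0.01], [-0.056, 0.691, -0.721], [0.073, -0.717, -0.693]] 374.38734470316643
0.1 [0.22782532 0.63472386 0.22255686] [ 1.71530121e-01  9.85178275e-01 -1.03086306e-03 -3.47507303e-04] [[-0.941, 0.338, -0.001], [0.338, 0.941, -0.002], [0.0, -0.002, -1.0]] 1.0014582794134927 0.014
```

View pics/top1.png

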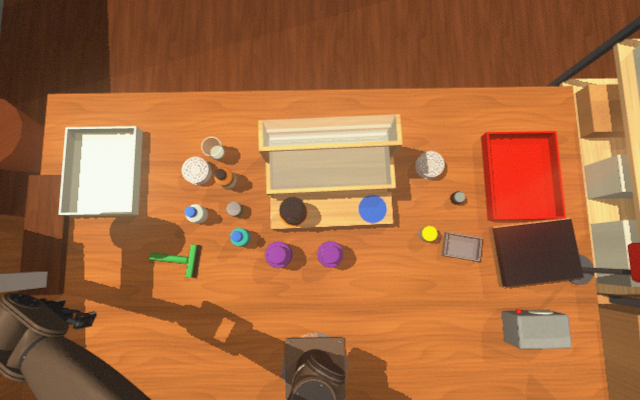

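View pics/side1.png

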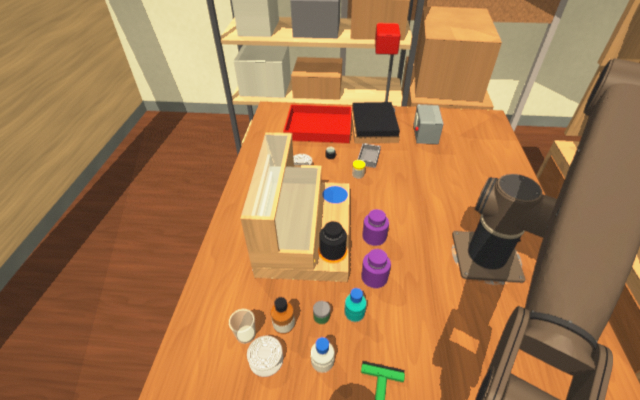

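Top view: the tank is at (292,210) and the blue mark at (372,209). The lookalikes are purple tanks at (278,255) and (330,254). The bottle candidates are amber (224,177), clear with blue cap (195,213) and turquoise with blue cap (239,237), which is the decoy. The canisters are grey-lidded (234,209) and yellow-lidded (430,233). I'll confirm these in an enlarged crop.

Run:
```python
from h import *
c=load('top');im=c['image']
cv2.imwrite('pics/crop1.png',cv2.resize(im[110:280,170:480],None,fx=2.58,fy=2.58,interpolation=cv2.INTER_CUBIC))
c=load('side');im=c['image']
cv2.imwrite('pics/crop2.png',cv2.resize(im[125:385,215:415],None,fx=2.3,fy=2.3,interpolation=cv2.INTER_CUBIC))
```

```text
(no output)
```

View pics/crop1.png

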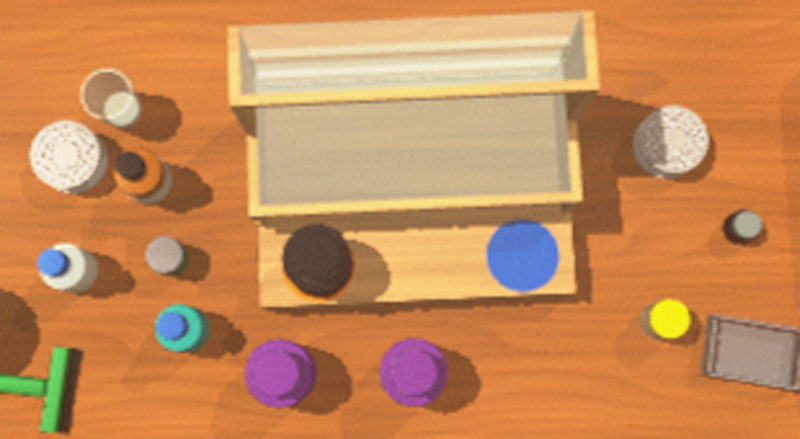

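View pics/crop2.png

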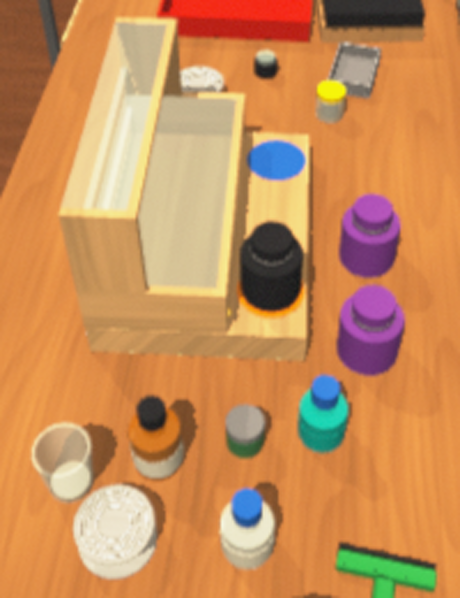

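```bash
cat > fit.py <<'E'
from h import *
from scipy.optimize import least_squares
T=load('top');S=load('side')
t=lambda u,v:(u/2.58+170,v/2.58+110)
s=lambda u,v:(u/2.3+215,v/2.3+125)
def tri(zt,pt,ps,zs=None):
    # point-wise LSQ on cap-top centre with known height
    a=at_z(T,*t(*pt),zt); b=at_z(S,*s(*ps),zt); print(a.round(4),b.round(4)); return (a+b)/2
for n,z,p,q in[('tall_a',.118,(130,164),(152,406)),('tall_b',.105,(53,262),(247,502)),('short_c',.05,(166,253),(245,418)),('short_b',.058,(670,318),(332,91)),('tankcap',.163,(318,252),(272,238)),('park',.055,(523,256),(276,160)),('turq',.105,(172,325),(325,388))]:
    print(n,end=' ');tri(z,p,q)
pts=[((0,190,55),t(261,305),0),((0,-190,55),t(575,292),0),((105,202,135),t(249,215),0),((105,-202,135),t(580,202),0),((205,202,273),t(231,105),0),((205,-202,273),t(598,89),0),
((105,202,135),s(228,291),1),((105,-202,135),s(244,95),1),((205,202,273),s(136,216),1),((205,-202,273),s(178,21),1),((0,190,55),s(306,337),1),((0,-190,55),s(310,137),1)]
def W(p,X): return np.array([p[0],p[1],0])+R.from_euler('z',p[2]).apply(np.array(X)/1000)
f=lambda p:np.concatenate([proj((T,S)[k],W(p,X))-uv for X,uv,k in pts])
r=least_squares(f,[.6,0,0],loss='soft_l1');print(r.x,r.fun.reshape(-1,2).round(1).tolist())
E
python3 fit.py
```

```text
tall_a [0.6224 0.2888 0.118 ] [0.6247 0.2922 0.118 ]
tall_b [0.5039 0.3846 0.105 ] [0.5072 0.3895 0.105 ]
short_c [0.5191 0.2579 0.05  ] [0.5212 0.2591 0.05  ]
short_b [ 0.4231 -0.3843  0.058 ] [ 0.4259 -0.3758  0.058 ]
tankcap [0.5033 0.0545 0.163 ] [0.5027 0.0649 0.163 ]
park [ 0.5061 -0.201   0.055 ] [ 0.5119 -0.1969  0.055 ]
turq [0.4239 0.2373 0.105 ] [0.4275 0.2436 0.105 ]
[ 0.45429762 -0.06396455  0.02464105] [[2.8, -0.1], [-3.6, -0.0], [-0.3, -0.3], [0.5, -0.8], [-1.0, -0.4], [0.2, -0.2], [-0.6, 2.0], [1.1, -0.9], [0.4, 0.3], [0.4, -1.4], [0.8, -3.2], [0.2, 0.4]]
```

```bash
sed -i 's/((0,190,55)/((0,202,55)/g;s/((0,-190,55)/((0,-202,55)/g' fit.py; python3 fit.py | tail -1
cat >> h.py <<'E'
CAB=np.array([.4543,-.0640,.0246])
def c2w(x,y,z): return np.array([CAB[0],CAB[1],0])+R.from_euler('z',CAB[2]).apply(np.array([x,y,z])/1000)
def w2c(p): return R.from_euler('z',-CAB[2]).apply(np.array(p)-[CAB[0],CAB[1],0])*1000
def go(pts):
    """pts: (cab x,y,z mm, tilt deg) -> shift mm, turn rad from the present pose"""
    s=get_state(); r0=R.from_quat(s['tcp_rot'])
    for x,y,z,tl in pts:
        rt=R.from_euler('z',CAB[2])*R.from_euler('y',-tl,degrees=True)*R.from_matrix([[-1,0,0],[0,1,0],[0,0,-1]])
        print((x,y,z,tl),shift(c2w(x,y,z)).round(1),(r0.inv()*rt).as_rotvec().round(3))
def st():
    s=get_state(); print('t',round(s['time'],2),'cab',w2c(s['eef_pos']).round(1),'F',np.round(s['contact_force'],1),'open',round(s['opening'],3),'ff',np.round(s['finger_force'],1))
E
python3 - <<'E'
from h import *
print(w2c([.503,.06,.163]),w2c([.509,-.199,.055])); go([(52,123,240,0),(52,123,153,0)])
E
```

```text
[ 0.45434079 -0.0643685   0.02487573] [[-0.8, 0.1], [0.2, -0.2], [-0.2, -0.3], [0.6, -0.8], [-0.9, -0.4], [0.3, -0.2], [-0.6, 1.9], [1.1, -1.0], [0.5, 0.2], [0.3, -1.5], [0.8, -0.0], [0.2, -1.7]]
[ 51.73535744 122.7645828  163.        ] [  51.36278465 -136.30463804   55.        ]
(52, 123, 240, 0) [-453.4 -447.6  -16.6] [-0.002 -0.001 -0.369]
(52, 123, 153, 0) [-453.4 -447.4   70.4] [-0.002 -0.001 -0.369]
```

```bash
python3 -m jog '[[0,-100,-100,-40,0,0,-0.1],[0,-453,-448,-17,0,0,-0.369],[0,-453,-448,-17,0,0,-0.369],[0,-453,-448,-17,0,0,-0.369],[0,-453,-448,-17,0,0,-0.369],[0,-453,-448,-17,0,0,-0.369],[0,-453,-448,-17,0,0,-0.369],[0,-453,-448,-17,0,0,-0.369],[0,-453,-448,-17,0,0,-0.369],[0,-453,-448,-17,0,0,-0.369],[0,-453,-448,-17,0,0,-0.369],[0,-453,-448,-17,0,0,-0.369]]' 30; python3 -m jog '[[0,0,0,0,0,0,0],[0,0,0,0,0,0,0],[0,0,0,0,0,0,0]]'
python3 - <<'E'
from h import *
st()
for n in('top','side'): c=snap(n); print(n,proj(c,c2w(52,123,163)))
a=load('top')['image'][150:270,230:360];b=load('side')['image'][180:300,270:400]
cv2.imwrite('pics/p2.png',cv2.resize(np.hstack([a,b]),None,fx=3,fy=3,interpolation=cv2.INTER_CUBIC))
go([(52,123,153,0)])
E
```

```text
time: 1.3
eef_pos: [0.4864, 0.0937, 0.2404]
tcp_rot: [-0.012, 1.0, 0.0, -0.0]
contact_force: [0.9, 0.5, -0.5]
opening: 0.999
finger_force: 0.0
time: 1.6
eef_pos: [0.4856, 0.0965, 0.2402]
tcp_rot: [-0.012, 1.0, 0.0, -0.001]
contact_force: [0.3, 0.2, 0.2]
opening: 0.999
finger_force: 0.0
t 1.6 cab [ 35.2 159.7 240.2] F [0.3 0.2 0.2] open 0.999 ff 0.0
top [291.37042236 207.72020015]
side [333.17711285 227.28299265]
(52, 123, 153, 0) [-16.8 -37.3  87.4] [ 0.    -0.     0.002]
```

View pics/p2.png

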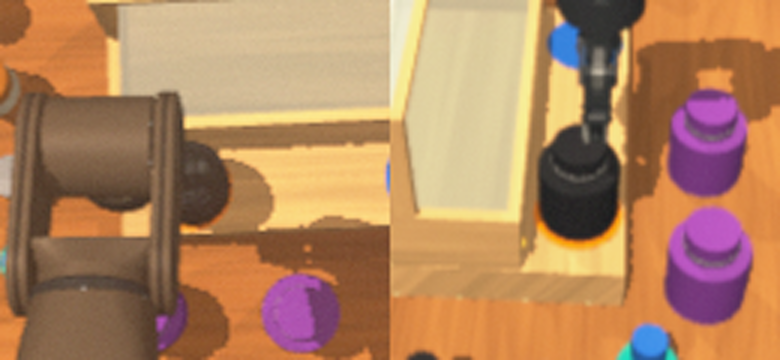

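```bash
python3 -m jog '[[0,-15,-35,0,0,0,0],[0,-15,-35,0,0,0,0],[0,-15,-35,30,0,0,0],[0,-15,-35,60,0,0,0],[0,-15,-35,87,0,0,0],[0,-15,-35,87,0,0,0],[0.2,-15,-35,87,0,0,0],[0.3,-15,-35,87,0,0,0],[0.45,-15,-35,87,0,0,0],[0.6,-15,-35,87,0,0,0],[0.6,-15,-35,87,0,0,0],[0.6,-15,-35,87,0,0,0]]' 25
python3 - <<'E'
from h import *
st();go([(51,123,153,0),(51,-136,153,0)])
E
```

```text
time: 2.9
eef_pos: [0.5027, 0.0611, 0.1547]
tcp_rot: [-0.012, 1.0, 0.0, 0.001]
contact_force: [-0.4, 0.1, 2.9]
opening: 0.397
finger_force: 1.8
t 2.9 cab [ 51.4 123.8 154.7] F [-0.4  0.1  2.9] open 0.397 ff 1.8
(51, 123, 153, 0) [ 0.4 -0.8  1.7] [ 0.     0.002 -0.001]
(51, -136, 153, 0) [   0.3 -259.8    1.7] [ 0.     0.002 -0.001]
```

Run:
```python
from h import *
c=snap('side')
b=c['image'][160:290,280:410]
cv2.imwrite('pics/p3.png',cv2.resize(b,None,fx=4,fy=4,interpolation=cv2.INTER_CUBIC))
```

```text
(no output)
```

View pics/p3.png

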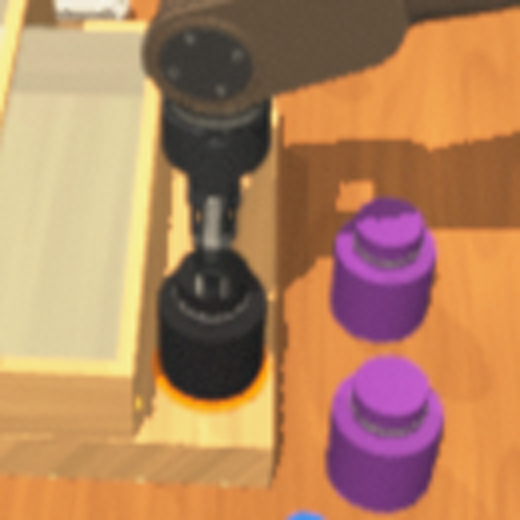

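The finger sits against the cap at about (210,280) in the crop. I'll close further to see whether it stops on the cap.

```bash
python3 -m jog '[[0.8,0,0,0,0,0,0],[0.8,0,0,0,0,0,0],[0.8,0,0,0,0,0,0],[0.8,0,0,1,0,0,0],[0.8,0,0,1,0,0,0]]' 25
python3 - <<'E'
from h import *
st();go([(51,-136,153,0)])
E
```

```text
time: 3.45
eef_pos: [0.5036, 0.061, 0.1557]
tcp_rot: [-0.012, 1.0, -0.0, 0.002]
contact_force: [-2.9, 1.4, 11.1]
opening: 0.199
finger_force: 5.6
t 3.45 cab [ 52.4 123.7 155.7] F [-2.9  1.4 11.1] open 0.199 ff 5.6
(51, -136, 153, 0) [   1.3 -259.7    2.8] [-0.     0.004 -0.   ]
```

Run:
```python
from h import *
c=snap('side');d=snap('top')
b=c['image'][180:270,290:380];a=d['image'][165:255,240:330]
cv2.imwrite('pics/p4.png',cv2.resize(np.hstack([b,a]),None,fx=4.4,fy=4.4,interpolation=cv2.INTER_CUBIC))
print(proj(c,get_state()['eef_pos']),proj(c,c2w(51,123,163)))
```

```text
[333.01035892 229.09402758] [333.51378898 227.29758628]
```

View pics/p4.png

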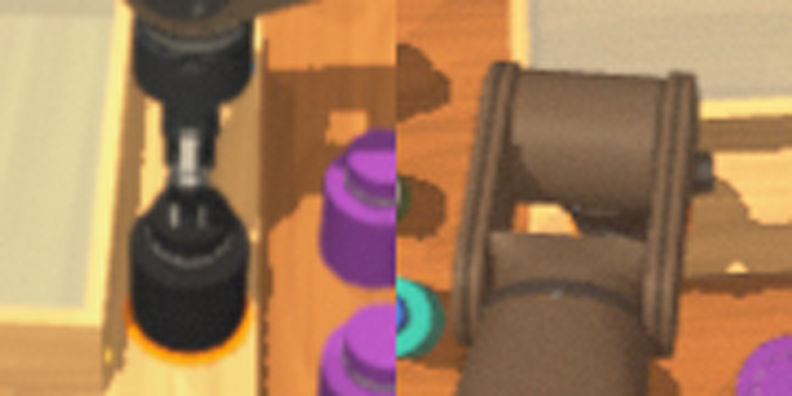

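```bash
python3 -m jog '[[0.8,0,0,-20,0,0,0],[0,0,0,-20,0,0,0],[0,0,0,-20,0,0,0],[0,0,0,-20,0,0,0],[0,0,0,-20,0,0,0],[0,0,0,-20,0,0,0],[0,1,0,8,0,0,0],[0,1,0,8,0,0,0],[0,1,0,8,0,0,0]]' 25;  python3 -m jog '[[0.1,0,0,0,0,0,0],[0.2,0,0,0,0,0,0],[0.25,0,0,0,0,0,0],[0.3,0,0,0,0,0,0],[0.35,0,0,0,0,0,0],[0.4,0,0,0,0,0,0],[0.4,0,0,0,0,0,0],[0.4,0,0,0,0,0,0]]' 25;python3 - <<'E'
from h import *
st();go([(51,-136,144,0)])
E
```

```text
time: 4.45
eef_pos: [0.5004, 0.0611, 0.1439]
tcp_rot: [-0.012, 1.0, 0.0, -0.001]
contact_force: [0.5, 0.6, -0.1]
opening: 1.001
finger_force: 0.0
time: 5.25
eef_pos: [0.5014, 0.0608, 0.1454]
tcp_rot: [-0.012, 1.0, -0.0, 0.0]
contact_force: [-1.9, -1.7, 5.2]
opening: 0.641
finger_force: 26.2
t 5.25 cab [ 50.1 123.6 145.4] F [-1.9 -1.7  5.2] open 0.641 ff 26.2
(51, -136, 144, 0) [  -0.9 -259.6    1.5] [-0.001  0.001 -0.   ]
```

```bash
python3 -m jog '[[0.5,0,-10,0,0,0,0],[0.5,0,-30,0,0,0,0],[0.5,0,-55,0,0,0,0],[0.5,0,-80,0,0,0,0],[0.5,0,-105,0,0,0,0],[0.5,0,-130,0,0,0,0],[0.5,0,-155,0,0,0,0],[0.5,0,-180,0,0,0,0],[0.5,0,-205,0,0,0,0],[0.5,0,-230,0,0,0,0],[0.5,0,-250,0,0,0,0],[0.5,0,-260,0,0,0,0]]' 25;  python3 -m jog '[[0.5,0,0,0,0,0,0],[0.5,0,0,0,0,0,0]]';python3 - <<'E'
from h import *
st();go([(51,-136,145,0)])
E
```

```text
time: 6.45
eef_pos: [0.5082, -0.1984, 0.1456]
tcp_rot: [-0.011, 1.0, 0.002, 0.001]
contact_force: [0.2, 7.9, 8.1]
opening: 0.637
finger_force: 28.2
time: 6.65
eef_pos: [0.5083, -0.1996, 0.1454]
tcp_rot: [-0.012, 1.0, -0.001, 0.001]
contact_force: [1.6, -1.8, 5.4]
opening: 0.638
finger_force: 27.9
t 6.65 cab [  50.6 -136.8  145.4] F [ 1.6 -1.8  5.4] open 0.638 ff 27.9
(51, -136, 145, 0) [-0.4  0.8  0.4] [-0.002  0.003 -0.001]
```

```bash
python3 -m jog '[[0,0,0,0,0,0,0],[0,0,0,0,0,0,0],[0,0,0,0,0,0,0],[0,0,0,0,0,0,0],[0,0,0,-50,0,0,0],[0,0,0,-100,0,0,0],[0,0,0,-120,0,0,0],[0,0,100,-120,0,0,0],[0,0,300,-120,0,0,0],[0,0,460,-120,0,0,0],[0,0,460,-120,0,0,0],[0,0,460,-120,0,0,0]]'; python3 -m jog '[[0,0,100,0,0,0,0],[0,0,200,0,0,0,0],[0,0,200,0,0,0,0],[0,0,200,0,0,0,0],[0,0,200,0,0,0,0],[0,0,200,0,0,0,0],[0,0,200,0,0,0,0]]'
python3 - <<'E'
from h import *
st();c=snap('top');d=snap('side')
a=c['image'][160:270,170:410];b=d['image'][150:380,225:405]
cv2.imwrite('pics/p5.png',np.hstack([cv2.resize(a,(480,220),interpolation=cv2.INTER_CUBIC).copy() if 0 else cv2.copyMakeBorder(cv2.resize(a,(480,220),interpolation=cv2.INTER_CUBIC),0,193,0,0,0),cv2.resize(b,(320,413),interpolation=cv2.INTER_CUBIC)]))
# mark centroids
for n,cc in(('top',c),('side',d)):
    hsv=cv2.cvtColor(cc['image'],cv2.COLOR_BGR2HSV)
    m=cv2.inRange(hsv,(8,200,190),(20,255,255)); k,l,stt,ce=cv2.connectedComponentsWithStats(m)
    for i in range(1,k):
        if stt[i][4]>150: print(n,stt[i],ce[i].round(1),w2c(at_z(cc,*ce[i],.055)).round(1))
go([(*w2c([.5055,.387,0])[:2],200,0)])
E
```

```text
time: 7.85
eef_pos: [0.5007, 0.053, 0.2645]
tcp_rot: [-0.012, 1.0, -0.0, 0.0]
contact_force: [1.1, -0.8, 0.5]
opening: 1.0
finger_force: 0.0
time: 8.55
eef_pos: [0.4963, 0.2503, 0.2643]
tcp_rot: [-0.012, 1.0, -0.0, -0.0]
contact_force: [-0.5, 0.5, 0.6]
opening: 0.997
finger_force: 0.0
t 8.55 cab [ 49.7 313.2 264.3] F [-0.5  0.5  0.6] open 0.997 ff 0.0
top [280 200  27  27 561] [292.9 212.6] [ 48.8 126.   55. ]
side [271 303  22  19 208] [282.  313.6] [181.6 351.8  55. ]
(np.float64(62.27798971775286), np.float64(449.60415033306293), 200, 0) [-11.9 137.1  64.5] [-0.    -0.    -0.002]
```

View pics/p5.png

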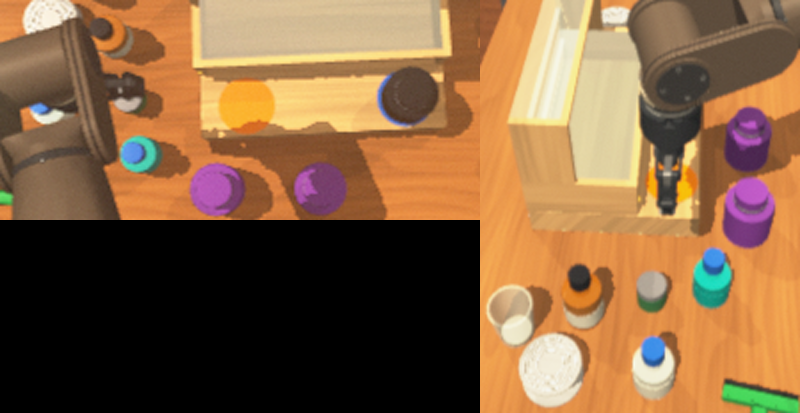

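```bash
python3 -m jog '[[0,-12,50,0,0,0,0],[0,-12,137,0,0,0,0],[0,-12,137,0,0,0,0],[0,-12,137,0,0,0,0],[0,-12,137,60,0,0,0],[0,-12,137,110,0,0,0],[0,-12,137,150,0,0,0],[0,-12,137,179,0,0,0],[0,-12,137,179,0,0,0],[0,-12,137,179,0,0,0]]' 35; python3 -m jog '[[0.3,0,0,0,0,0,0],[0.5,0,0,0,0,0,0],[0.7,0,0,0,0,0,0],[0.8,0,0,0,0,0,0],[0.8,0,0,0,0,0,0],[0.8,0,0,0,0,0,0]]' 35
python3 - <<'E'
from h import *
st();go([(62,450,85,0),(62,450,260,0),(150,-90,260,0)])
E
```

```text
time: 9.65
eef_pos: [0.506, 0.3872, 0.0862]
tcp_rot: [-0.011, 1.0, -0.0, 0.0]
contact_force: [0.5, 1.0, 0.4]
opening: 1.0
finger_force: 0.0
time: 10.25
eef_pos: [0.506, 0.389, 0.0875]
tcp_rot: [-0.012, 1.0, 0.001, 0.001]
contact_force: [-0.7, 0.8, 6.8]
opening: 0.378
finger_force: 34.7
t 10.25 cab [ 62.9 451.6  87.5] F [-0.7  0.8  6.8] open 0.378 ff 34.7
(62, 450, 85, 0) [ 0.9 -1.6  2.5] [ 0.001  0.003 -0.   ]
(62, 450, 260, 0) [   0.4   -1.3 -172.5] [ 0.001  0.003 -0.   ]
(150, -90, 260, 0) [ -87.6 -541.3 -173. ] [ 0.001  0.003 -0.   ]
```

```bash
python3 -m jog '[[0.8,0,0,-40,0,0,0],[0.8,0,0,-90,0,0,0],[0.8,0,0,-140,0,0,0],[0.8,0,0,-180,0,0,0],[0.8,-10,-45,-180,0,0,0],[0.8,-20,-90,-180,0,0,0],[0.8,-30,-135,-180,0,0,0],[0.8,-40,-180,-180,0,0,0],[0.8,-50,-225,-180,0,0,0],[0.8,-60,-270,-180,0,0,0],[0.8,-70,-315,-180,0,0,0],[0.8,-80,-360,-180,0,0,0]]'; python3 -m jog '[[0.8,-8,-45,0,0,0,0],[0.8,-8,-90,0,0,0,0],[0.8,-8,-110,0,0,0,0],[0.8,-8,-110,0,0,0,0],[0.8,-8,-110,0,0,0,0]]'
python3 - <<'E'
from h import *
st();go([(148,-20,224,0)])
E
```

```text
time: 11.45
eef_pos: [0.5931, 0.0286, 0.264]
tcp_rot: [-0.012, 1.0, 0.0, -0.001]
contact_force: [0.8, -0.0, -1.8]
opening: 0.374
finger_force: 35.8
time: 11.95
eef_pos: [0.6038, -0.0793, 0.2642]
tcp_rot: [-0.012, 1.0, 0.001, -0.001]
contact_force: [-0.2, 0.3, -2.5]
opening: 0.372
finger_force: 35.9
t 11.95 cab [149.1 -19.  264.2] F [-0.2  0.3 -2.5] open 0.372 ff 35.9
(148, -20, 224, 0) [ 1.  -1.1 40.2] [ 0.002 -0.002 -0.001]
```

```bash
python3 -m jog '[[0.8,0,0,15,0,0,0],[0.8,0,0,30,0,0,0],[0.8,0,0,36,0,0,0],[0.8,0,0,39,0,0,0],[0.8,0,0,41,0,0,0],[0.8,0,0,42,0,0,0],[0.8,0,0,42,0,0,0]]'
python3 - <<'E'
from h import *
st()
E
```

```text
time: 12.65
eef_pos: [0.6047, -0.0795, 0.2241]
tcp_rot: [-0.012, 1.0, -0.0, 0.0]
contact_force: [0.2, -0.3, -2.7]
opening: 0.375
finger_force: 35.9
t 12.65 cab [150.  -19.2 224.1] F [ 0.2 -0.3 -2.7] open 0.375 ff 35.9
```

```bash
python3 -m jog '[[0.8,0,0,1,0,0,0],[0.8,0,0,2,0,0,0],[0.8,0,0,3,0,0,0],[0.8,0,0,3,0,0,0]]'
python3 - <<'E'
from h import *
st()
E
```

```text
time: 13.05
eef_pos: [0.6052, -0.0796, 0.2225]
tcp_rot: [-0.012, 1.0, -0.0, 0.001]
contact_force: [-1.3, 1.5, 4.2]
opening: 0.377
finger_force: 36.5
t 13.05 cab [150.4 -19.3 222.5] F [-1.3  1.5  4.2] open 0.377 ff 36.5
```

```bash
python3 -m jog '[[0,0,0,0,0,0,0],[0,0,0,0,0,0,0],[0,0,0,0,0,0,0],[0,0,0,-45,0,0,0],[0,0,0,-80,0,0,0],[0.3,0,0,-80,0,0,0],[0.5,50,0,-80,0,0,0],[0.65,90,0,-80,0,-0.14,0],[0.65,90,0,-60,0,-0.28,0],[0.65,90,0,-30,0,-0.42,0],[0.65,90,0,0,0,-0.56,0],[0.65,90,0,25,0,-0.7,0]]'; python3 -m jog '[[0.65,0,0,0,0,0,0],[0.65,0,0,0,0,0,0]]'
python3 - <<'E'
from h import *
st();go([(60,-19,174,40),(185,-19,174,40)]);c=snap('side');a=c['image'][110:290,230:410]
cv2.imwrite('pics/p6.png',cv2.resize(a,None,fx=3.2,fy=3.2,interpolation=cv2.INTER_CUBIC));print(get_state()['qpos'])
E
```

```text
time: 14.25
eef_pos: [0.5134, -0.0807, 0.1959]
tcp_rot: [-0.012, 0.941, 0.005, 0.338]
contact_force: [1.5, 1.8, -0.3]
opening: 0.348
finger_force: 0.0
time: 14.45
eef_pos: [0.5146, -0.0812, 0.198]
tcp_rot: [-0.012, 0.942, 0.006, 0.335]
contact_force: [0.5, -1.2, 0.8]
opening: 0.353
finger_force: 0.0
t 14.45 cab [ 59.9 -18.7 198. ] F [ 0.5 -1.2  0.8] open 0.353 ff 0.0
(60, -19, 174, 40) [15.1 -0.4 18.6] [ 0.003 -0.014 -0.001]
(185, -19, 174, 40) [-81.8  -0.5  97.6] [ 0.003 -0.014 -0.001]
[-0.52051905 -0.38112941  2.37137591  0.59900682  0.62613798 -2.51566499]
```

View pics/p6.png

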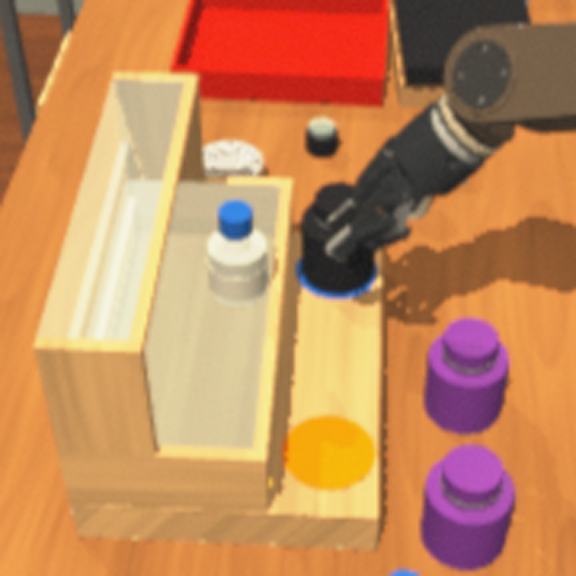

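The bottle is upright on the upper deck at about (237,265) in the crop, and the gripper is tilted behind it. The tank is on blue. Next is the push.

```bash
python3 -m jog '[[0.65,-4,0,34,0,0,0],[0.65,-20,0,47,0,0,0],[0.65,-28,0,54,0,0,0],[0.65,-35,0,60,0,0,0],[0.65,-43,0,66,0,0,0],[0.65,-51,0,72,0,0,0],[0.65,-58,0,79,0,0,0],[0.65,-66,0,85,0,0,0],[0.65,-74,0,91,0,0,0],[0.65,-82,0,98,0,0,0],[0.65,-82,0,98,0,0,0]]'
python3 - <<'E'
from h import *
st();c=snap('side');a=c['image'][110:290,230:410]
cv2.imwrite('pics/p7.png',cv2.resize(a,None,fx=3.2,fy=3.2,interpolation=cv2.INTER_CUBIC))
go([(185,-19,174,40),(80,-19,180,40),(80,-19,330,0),(200,300,330,0)])
print(w2c([.6235,.2905,0]))
E
```

```text
time: 15.6
eef_pos: [0.6416, -0.0776, 0.1744]
tcp_rot: [-0.013, 0.941, 0.005, 0.337]
contact_force: [-0.7, 0.4, -0.7]
opening: 0.35
finger_force: 0.0
t 15.6 cab [186.9 -18.2 174.4] F [-0.7  0.4 -0.7] open 0.35 ff 0.0
(185, -19, 174, 40) [ 0.9 -1.  -0.8] [ 0.004 -0.012  0.001]
(80, -19, 180, 40) [ 78.3  -0.7 -72. ] [ 0.004 -0.012  0.001]
(80, -19, 330, 0) [ -16.7   -0.4 -188. ] [0.003 0.686 0.002]
(200, 300, 330, 0) [-109.8  318.3 -110.9] [0.003 0.686 0.002]
[177.8686265 350.2308406   0.       ]
```

View pics/p7.png

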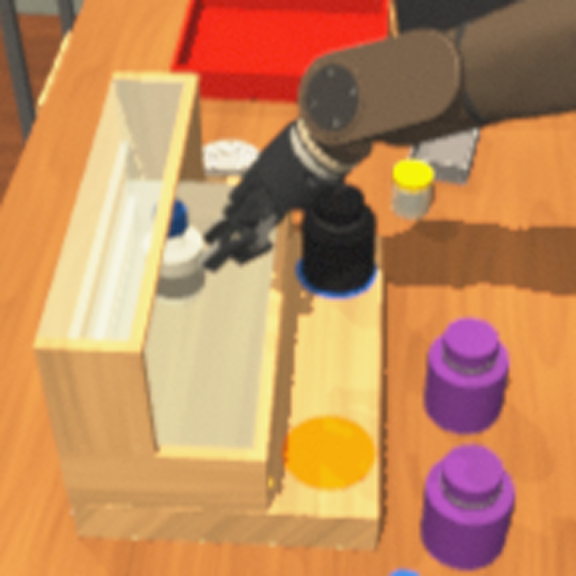

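```bash
python3 -m jog '[[0.65,40,0,-36,0,0,0],[0.65,78,0,-72,0,0,0],[0.5,60,0,-110,0,0.14,0],[0.3,40,0,-140,0,0.28,0],[0,10,0,-160,0,0.42,0],[0,-16,0,-188,0,0.56,0],[0,-16,0,-188,0,0.686,0],[0,-50,100,-160,0,0.686,0],[0,-80,200,-135,0,0.686,0],[0,-93,368,-125,0,0.686,0],[0,-93,368,-125,0,0.686,0],[0,-93,368,-125,0,0.686,0]]'; python3 -m jog '[[0,0,0,0,0,0,0],[0,0,0,0,0,0,0]]'
python3 - <<'E'
from h import *
st();go([(178,350,200,0),(178,350,98,0)])
c=snap('top');hsv=cv2.cvtColor(c['image'],cv2.COLOR_BGR2HSV)[150:210,190:260]
E
```

```text
time: 16.85
eef_pos: [0.5982, 0.1617, 0.3298]
tcp_rot: [-0.013, 1.0, 0.001, 0.0]
contact_force: [0.8, -0.7, 1.0]
opening: 0.998
finger_force: 0.0
time: 17.05
eef_pos: [0.5979, 0.1608, 0.3294]
tcp_rot: [-0.015, 1.0, 0.001, -0.0]
contact_force: [0.5, -0.7, 0.3]
opening: 0.997
finger_force: 0.0
t 17.05 cab [149.  221.2 329.4] F [ 0.5 -0.7  0.3] open 0.997 ff 0.0
(178, 350, 200, 0) [-29.7 128.4 129.6] [ 0.001 -0.001  0.005]
(178, 350, 98, 0) [-29.8 128.3 231.6] [ 0.001 -0.001  0.005]
```

```bash
python3 -m jog '[[0,-15,50,20,0,0,0.005],[0,-30,100,60,0,0,0.005],[0,-30,128,100,0,0,0.005],[0,-30,128,140,0,0,0.005],[0,-30,128,180,0,0,0.005],[0,-30,128,215,0,0,0.005],[0,-30,128,232,0,0,0.005],[0,-30,128,232,0,0,0.005],[0,-30,128,232,0,0,0.005],[0.3,-30,128,232,0,0,0.005],[0.5,-30,128,232,0,0,0.005],[0.8,-30,128,232,0,0,0.005]]' 35; python3 -m jog '[[0.8,0,0,0,0,0,0],[0.8,0,0,0,0,0,0],[0.8,0,0,0,0,0,0]]'
python3 - <<'E'
from h import *
st();go([(178,350,300,0),(150,90,300,0)])
E
```

```text
time: 18.3
eef_pos: [0.6259, 0.2892, 0.1006]
tcp_rot: [-0.011, 1.0, 0.001, 0.002]
contact_force: [0.2, 0.6, -1.0]
opening: 0.515
finger_force: 0.0
time: 18.6
eef_pos: [0.6259, 0.2895, 0.1002]
tcp_rot: [-0.011, 1.0, 0.002, 0.002]
contact_force: [-0.9, 0.6, 4.9]
opening: 0.379
finger_force: 34.6
t 18.6 cab [180.2 349.2 100.2] F [-0.9  0.6  4.9] open 0.379 ff 34.6
(178, 350, 300, 0) [   1.5    1.4 -199.8] [ 0.003  0.003 -0.002]
(150, 90, 300, 0) [  29.  -258.7 -200.7] [ 0.003  0.003 -0.002]
```

```bash
python3 -m jog '[[0.8,0,0,-40,0,0,0],[0.8,0,0,-90,0,0,0],[0.8,10,0,-140,0,0,0],[0.8,30,0,-185,0,0,0],[0.8,30,-45,-190,0,0,0],[0.8,30,-95,-190,0,0,0],[0.8,30,-145,-190,0,0,0],[0.8,30,-195,-190,0,0,0],[0.8,30,-240,-190,0,0,0],[0.8,30,-259,-190,0,0,0],[0.8,30,-259,-190,0,0,0],[0.8,30,-259,-190,0,0,0]]'; python3 -m jog '[[0.8,0,0,20,0,0,0],[0.8,0,0,40,0,0,0],[0.8,0,0,50,0,0,0],[0.8,0,0,53,0,0,0],[0.8,0,0,55,0,0,0],[0.8,0,0,56,0,0,0],[0.8,0,0,57,0,0,0],[0.8,0,0,57,0,0,0]]'
python3 - <<'E'
from h import *
st()
E
```

```text
time: 19.8
eef_pos: [0.5998, 0.0289, 0.2863]
tcp_rot: [-0.011, 1.0, 0.001, -0.001]
contact_force: [-0.4, 0.5, -3.4]
opening: 0.374
finger_force: 35.9
time: 20.6
eef_pos: [0.6019, 0.0307, 0.235]
tcp_rot: [-0.011, 1.0, 0.002, 0.003]
contact_force: [-1.5, 3.6, 7.6]
opening: 0.379
finger_force: 37.4
t 20.6 cab [149.9  91.  235. ] F [-1.5  3.6  7.6] open 0.379 ff 37.4
```

```bash
python3 -m jog '[[0,0,0,0,0,0,0],[0,0,0,0,0,0,0],[0,0,0,0,0,0,0],[0,0,0,-45,0,0,0],[0,0,0,-80,0,0,0],[0.3,0,0,-80,0,0,0],[0.5,50,0,-80,0,0,0],[0.65,75,0,-80,0,-0.14,0],[0.65,75,0,-50,0,-0.28,0],[0.65,75,0,-10,0,-0.42,0],[0.65,75,0,30,0,-0.56,0],[0.65,75,0,61,0,-0.7,0]]'; python3 -m jog '[[0.65,0,0,0,0,0,0],[0.65,0,0,0,0,0,0]]'
python3 - <<'E'
from h import *
st();go([(80,91,174,40),(100,91,174,40),(185,91,174,40)])
E
```

```text
time: 21.8
eef_pos: [0.5248, 0.0275, 0.1696]
tcp_rot: [-0.01, 0.939, 0.004, 0.343]
contact_force: [1.5, 2.0, -0.8]
opening: 0.346
finger_force: 0.0
time: 22.0
eef_pos: [0.5247, 0.028, 0.1697]
tcp_rot: [-0.01, 0.941, 0.006, 0.338]
contact_force: [0.9, -0.0, 1.8]
opening: 0.346
finger_force: 0.0
t 22.0 cab [ 72.7  90.3 169.7] F [ 0.9 -0.   1.8] open 0.346 ff 0.0
(80, 91, 174, 40) [-8.4  0.7  1.4] [ 0.002 -0.008 -0.004]
(100, 91, 174, 40) [-23.8   0.8  14.1] [ 0.002 -0.008 -0.004]
(185, 91, 174, 40) [-89.4   0.9  68.2] [ 0.002 -0.008 -0.004]
```

```bash
python3 -m jog '[[0.65,-20,0,10,0,0,0],[0.65,-28,0,18,0,0,0],[0.65,-36,0,24,0,0,0],[0.65,-44,0,31,0,0,0],[0.65,-52,0,38,0,0,0],[0.65,-60,0,44,0,0,0],[0.65,-68,0,51,0,0,0],[0.65,-76,0,57,0,0,0],[0.65,-83,0,63,0,0,0],[0.65,-89,0,68,0,0,0],[0.65,-89,0,68,0,0,0]]'; python3 -m jog '[[0.65,40,0,-36,0,0,0],[0.65,78,0,-72,0,0,0],[0.5,60,0,-110,0,0.14,0],[0.3,40,0,-140,0,0.28,0],[0,10,0,-160,0,0.42,0],[0,-16,0,-188,0,0.56,0],[0,-16,0,-188,0,0.69,0],[0,-16,0,-188,0,0.69,0],[0,-16,0,-188,0,0.69,0]]'
python3 - <<'E'
from h import *
st();c=snap('side');d=snap('top')
for y,z in((-19,105),(91,118)): print(proj(c,c2w(230,y,135+z)),proj(d,c2w(230,y,135+z)))
a=c['image'][110:330,230:430];b=d['image'][110:250,180:400]
A=cv2.resize(a,(500,550),interpolation=cv2.INTER_CUBIC); B=cv2.resize(b,(300,191)); B=cv2.copyMakeBorder(B,0,359,0,0,0)
cv2.imwrite('pics/p8.png',np.hstack([A,B]))
E
```

```text
time: 23.1
eef_pos: [0.6386, 0.0305, 0.1759]
tcp_rot: [-0.011, 0.94, 0.005, 0.341]
contact_force: [-0.6, 0.1, 0.6]
opening: 0.35
finger_force: 0.0
time: 24.0
eef_pos: [0.5294, 0.0277, 0.3288]
tcp_rot: [-0.012, 1.0, 0.002, 0.002]
contact_force: [-0.4, 0.1, -0.5]
opening: 1.0
finger_force: 0.0
t 24.0 cab [ 77.4  89.8 328.8] F [-0.4  0.1 -0.5] open 1.0 ff 0.0
[278.48082093 174.44487747] [336.25141481 141.7377544 ]
[272.5329035  195.53777876] [298.16890082 142.03935102]
```

View pics/p8.png

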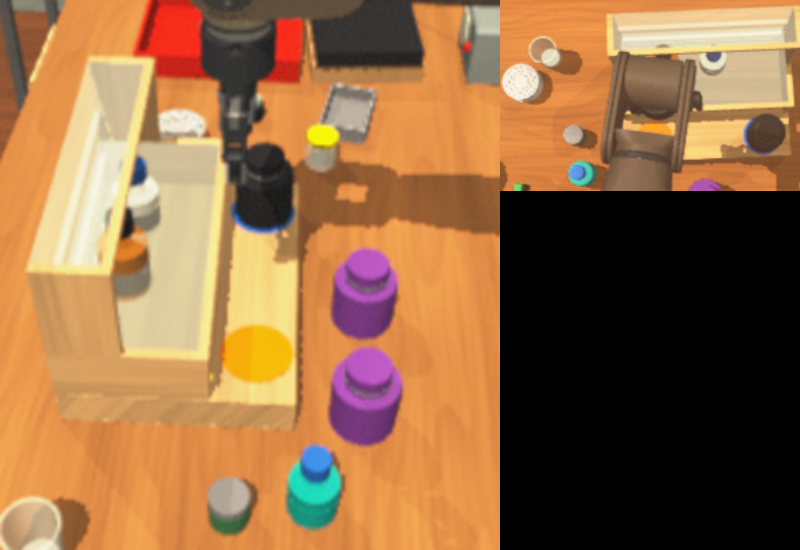

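```bash
python3 -m jog '[[0,0,0,-30,0,0,0],[0,0,50,-30,0,0,0],[0,0,100,-30,0,0,0],[0,0,150,-30,0,0,0],[0,0,200,-30,0,0,0],[0,0,220,-30,0,0,0],[0,0,220,-30,0,0,0]]'
python3 - <<'E'
from h import *
c=snap('side');d=snap('top')
for n,cc,(u0,u1,v0,v1) in(('side',c,(260,310,150,200)),('top',d,(320,350,130,170))):
    h=cv2.cvtColor(cc['image'],cv2.COLOR_BGR2HSV)[v0:v1,u0:u1]
    ys,xs=np.where((h[...,0]>100)&(h[...,0]<125)&(h[...,1]>130)&(h[...,2]>60))
    print(n,len(xs),xs.mean()+u0,ys.mean()+v0,ys.min()+v0,ys.max()+v0,xs.min()+u0,xs.max()+u0)
    for x in(180,200,220,230): print(x,proj(cc,c2w(x,-19,240)).round(1))
    print('edge',proj(cc,c2w(205,-19,273)).round(1),proj(cc,c2w(205,-19,263)).round(1))
b=d['image'][120:200,260:400]; a=c['image'][150:250,250:340]
A=cv2.resize(a,(360,400),interpolation=cv2.INTER_CUBIC);B=cv2.copyMakeBorder(cv2.resize(b,(438,250),interpolation=cv2.INTER_CUBIC),0,150,0,0,0)
cv2.imwrite('pics/p9.png',np.hstack([A,B]))
st()
E
```

```text
time: 24.8
eef_pos: [0.5225, 0.2496, 0.3605]
tcp_rot: [-0.014, 1.0, 0.002, 0.002]
contact_force: [0.3, -0.9, -0.2]
opening: 0.998
finger_force: 0.0
side 27 285.5925925925926 178.11111111111111 174 182 284 287
180 [294.4 175. ]
200 [288.  174.8]
220 [281.7 174.6]
230 [278.5 174.4]
edge [285.6 166.5] [285.9 169. ]<stdin>:6: RuntimeWarning: Mean of empty slice.
  ret = ret.dtype.type(ret / rcount)
Traceback (most recent call last):
ValueError: zero-size array to reduction operation minimum which has no identity
```

Run:
```python
from h import *
c=load('side');d=load('top')
for x in(200,215,230): print(x,'b top-img',proj(d,c2w(x,-19,240)).round(1),'a',proj(d,c2w(x,91,253)).round(1), 'rear at deck',proj(d,c2w(x-30,-19,150)).round(1),proj(c,c2w(x,91,253)).round(1))
print('edge',proj(d,c2w(205,-19,273)).round(1),proj(d,c2w(205,-19,263)).round(1))
b=d['image'][120:200,260:400]; a=c['image'][150:250,250:340]
A=cv2.resize(a,(360,400),interpolation=cv2.INTER_CUBIC);B=cv2.copyMakeBorder(cv2.resize(b,(438,250),interpolation=cv2.INTER_CUBIC),0,150,0,0,0)
cv2.imwrite('pics/p9.png',np.hstack([A,B]))
```

```text
200 b top-img [336.8 151.8] a [298.5 152.2] rear at deck [336.1 168.6] [282.8 195.9]
215 b top-img [336.5 146.7] a [298.4 147.1] rear at deck [335.8 163.9] [277.7 195.7]
230 b top-img [336.3 141.7] a [298.2 142. ] rear at deck [335.6 159.2] [272.5 195.5]
edge [337.1 147. ] [337. 148.]
```

View pics/p9.png

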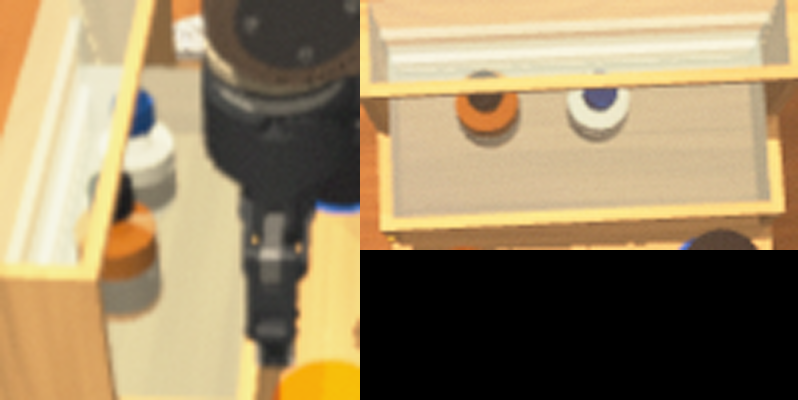

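```bash
python3 - <<'E'
from h import *
st();go([(85,91,300,0),(85,91,176,43)])
E
python3 -m jog '[[0.5,0,-45,0,0,0,0],[1,0,-95,0,0,0,0],[1,0,-145,0,0,0,0],[1,-10,-195,0,0,0,0],[1,-16,-220,30,0,-0.1,0],[1,-16,-220,70,0,-0.24,0],[1,-16,-220,110,0,-0.38,0],[1,-16,-220,150,0,-0.52,0],[1,-16,-220,180,0,-0.66,0],[1,-16,-220,184,0,-0.75,0],[1,-16,-220,184,0,-0.75,0],[1,-16,-220,184,0,-0.75,0]]'
python3 - <<'E'
from h import *
st();go([(120,91,176,43),(160,91,176,43),(200,91,176,43)])
E
```

```text
t 24.9 cab [ 76.7 309.3 360.8] F [-0.2 -0.3 -1. ] open 0.999 ff 0.0
(85, 91, 300, 0) [  -8.  -218.4   60.3] [ 0.002  0.005 -0.   ]
(85, 91, 176, 43) [  -7.4 -218.7  184.3] [ 0.002 -0.746 -0.001]
time: 26.1
eef_pos: [0.5466, 0.0271, 0.1778]
tcp_rot: [-0.01, 0.929, 0.005, 0.369]
contact_force: [0.4, 0.0, 1.6]
opening: 0.001
finger_force: 0.0
t 26.1 cab [ 94.6  88.8 177.8] F [0.4 0.  1.6] open 0.001 ff 0.0
(120, 91, 176, 43) [-17.3   2.3  18.8] [-0.     0.005 -0.004]
(160, 91, 176, 43) [-46.4   2.4  46.2] [-0.     0.005 -0.004]
(200, 91, 176, 43) [-75.5   2.5  73.6] [-0.     0.005 -0.004]
```

```bash
python3 -m jog '[[1,-17,2,19,0,0,0],[1,-32,2,32,0,0,0],[1,-46,2,46,0,0,0],[1,-53,2,53,0,0,0],[1,-58,2,57,0,0,0],[1,-63,2,62,0,0,0],[1,-68,2,66,0,0,0],[1,-72,2,70,0,0,0],[1,-75,2,74,0,0,0],[1,-75,2,74,0,0,0]]'
python3 - <<'E'
from h import *
st();d=snap('top')
for x in(200,215,230,240): print(x,proj(d,c2w(x,91,253)).round(1),'rear',proj(d,c2w(x-31,91,150)).round(1),'rear sh',proj(d,c2w(x-31,91,205)).round(1))
b=d['image'][120:200,260:360];c=snap('side');a=c['image'][150:250,250:350]
cv2.imwrite('pics/p10.png',np.hstack([cv2.resize(a,(400,400),interpolation=cv2.INTER_CUBIC),cv2.copyMakeBorder(cv2.resize(b,(400,320),interpolation=cv2.INTER_CUBIC),0,80,0,0,0)]))
E
```

```text
time: 27.1
eef_pos: [0.6521, 0.0329, 0.1743]
tcp_rot: [-0.01, 0.929, 0.006, 0.369]
contact_force: [-0.1, 0.3, 0.6]
opening: 0.004
finger_force: 0.0
t 27.1 cab [200.1  92.  174.3] F [-0.1  0.3  0.6] open 0.004 ff 0.0
200 [298.5 152.2] rear [300.8 170.4] rear sh [299.8 166.5]
215 [298.4 147.1] rear [300.6 165.7] rear sh [299.6 161.6]
230 [298.2 142. ] rear [300.4 161. ] rear sh [299.5 156.7]
240 [298.  138.7] rear [300.3 157.9] rear sh [299.3 153.4]
```

View pics/p10.png

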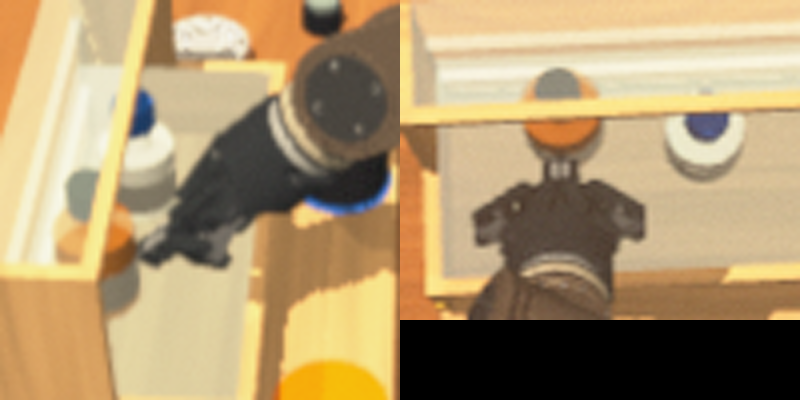

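```bash
python3 -m jog '[[1,29,0,-27,0,0,0],[1,58,0,-55,0,0,0],[1,58,-50,-55,0,0,0],[1,58,-100,-55,0,0,0],[1,58,-111,-55,0,0,0],[1,58,-111,-55,0,0,0],[1,36,-111,-34,0,0,0],[1,24,-111,-23,0,0,0],[1,16,-111,-15,0,0,0],[1,10,-111,-9,0,0,0],[1,5,-111,-4,0,0,0],[1,0,-111,1,0,0,0]]'; python3 -m jog '[[1,-1,0,1,0,0,0],[1,-1,0,1,0,0,0]]'
python3 - <<'E'
from h import *
st();d=snap('top')
for x in(200,215,230,240): print(x,proj(d,c2w(x,-19,240)).round(1))
h=cv2.cvtColor(d['image'],cv2.COLOR_BGR2HSV)
for v in range(132,166,2): print(v,h[v,334:340:2].tolist())
E
```

```text
time: 28.4
eef_pos: [0.6552, -0.0775, 0.1731]
tcp_rot: [-0.011, 0.93, 0.006, 0.368]
contact_force: [-2.2, -0.6, 2.3]
opening: 0.001
finger_force: 1.1
time: 28.6
eef_pos: [0.6564, -0.0779, 0.173]
tcp_rot: [-0.01, 0.93, 0.006, 0.369]
contact_force: [-0.1, 0.4, -0.4]
opening: 0.001
finger_force: 0.0
t 28.6 cab [201.7 -18.8 173. ] F [-0.1  0.4 -0.4] open 0.001 ff 0.0
200 [336.8 151.8]
215 [336.5 146.7]
230 [336.3 141.7]
240 [336.1 138.4]
132 [[22, 59, 230], [22, 61, 231], [22, 51, 234]]
134 [[24, 41, 239], [23, 38, 239], [23, 38, 241]]
136 [[24, 28, 241], [25, 25, 231], [24, 28, 240]]
138 [[104, 41, 175], [107, 40, 177], [103, 40, 177]]
140 [[104, 40, 178], [103, 42, 178], [106, 41, 179]]
142 [[103, 23, 177], [101, 23, 176], [103, 13, 176]]
144 [[25, 111, 251], [24, 112, 251], [24, 113, 251]]
146 [[23, 112, 251], [24, 114, 251], [23, 117, 249]]
148 [[14, 93, 137], [9, 79, 113], [13, 60, 120]]
150 [[25, 44, 227], [24, 48, 220], [24, 42, 231]]
152 [[26, 36, 236], [26, 35, 236], [25, 38, 236]]
154 [[26, 40, 232], [25, 39, 233], [24, 42, 231]]
156 [[16, 65, 141], [15, 70, 127], [18, 72, 131]]
158 [[15, 72, 117], [15, 66, 123], [14, 64, 127]]
160 [[13, 66, 116], [17, 57, 156], [15, 54, 170]]
162 [[14, 75, 95], [17, 58, 131], [14, 63, 129]]
164 [[14, 81, 95], [14, 82, 93], [16, 98, 86]]
```

```bash
python3 -m jog '[[1,44,0,-41,0,0,0],[1,88,0,-82,0,0,0],[0.5,60,0,-120,0,0.14,0],[0.3,30,0,-150,0,0.28,0],[0,0,0,-180,0,0.42,0],[0,-19,0,-197,0,0.56,0],[0,-19,0,-197,0,0.7,0],[0,-19,0,-197,0,0.75,0],[0,-19,0,-197,0,0.75,0]]'
cat > m.py <<'E'
from h import *
def lid(cc,box,kind):
    u0,u1,v0,v1=box
    h=cv2.cvtColor(cc['image'],cv2.COLOR_BGR2HSV)[v0:v1,u0:u1]
    m=((h[...,0]>22)&(h[...,0]<36)&(h[...,1]>180)&(h[...,2]>150)) if kind=='y' else ((h[...,1]<75)&(h[...,2]>70))
    k,l,s,ce=cv2.connectedComponentsWithStats(m.astype(np.uint8)); i=1+np.argmax(s[1:,4]); return s[i],ce[i]+[u0,v0]
if __name__=='__main__':
    d=snap('top');c=snap('side')
    for n,z,kind,b in(('short_c',.05,'g',[(220,250,190,225),(308,335,295,325)]),('short_b',.058,'y',[(410,450,215,250),(340,375,150,185)])):
        for cc,bb in zip((d,c),b):
            s,ce=lid(cc,bb,kind); top=(ce[0],s[1]+bb[2]+s[2]/2-.5)
            print(n,s,ce.round(1),at_z(cc,*ce,z).round(4),w2c(at_z(cc,*ce,z)).round(1))
    st()
E
python3 m.py
```

```text
time: 29.55
eef_pos: [0.5367, -0.0814, 0.3294]
tcp_rot: [-0.012, 1.0, 0.002, 0.002]
contact_force: [0.5, 0.2, -0.5]
opening: 1.0
finger_force: 0.0
short_c [  7  12  14  14 153] [233.6 208.4] [0.5181 0.2605 0.05  ] [ 71.7 322.8  50. ]
short_c [  6   6  16  18 231] [321.4 309.5] [0.5208 0.2676 0.05  ] [ 74.7 329.8  50. ]
short_b [13 17 12  9 54] [428.1 237.4] [ 0.4097 -0.3782  0.058 ] [ -52.3 -313.    58. ]
short_b [13 10 13  9 84] [359.1 164.2] [ 0.427  -0.3779  0.058 ] [ -35.  -313.2   58. ]
t 29.65 cab [ 80.4 -19.2 328.6] F [-0.5 -1.2 -0.3] open 0.993 ff 0.0
```

```bash
python3 -m jog '[[0,0,50,30,0,0,0],[0,0,100,60,0,0,0],[0,0,150,90,0,0,0],[0,4,200,100,0,0,0],[0,8,250,110,0,0,0],[0,8,300,120,0,0,0],[0,8,341,130,0,0,0],[0,8,341,160,0,0,0],[0,8,341,200,0,0,0],[0,8,341,240,0,0,0],[0,8,341,240,0,0,0],[0,8,341,240,0,0,0]]' 30
python3 - <<'E'
from h import *
st();go([(73,321,36,0)])
E
```

```text
time: 30.85
eef_pos: [0.5197, 0.2596, 0.0908]
tcp_rot: [-0.011, 1.0, 0.002, 0.002]
contact_force: [0.0, 0.7, 0.8]
opening: 1.0
finger_force: 0.0
t 30.85 cab [ 73.4 321.9  90.8] F [0.  0.7 0.8] open 1.0 ff 0.0
(73, 321, 36, 0) [ 0.6 -1.  54.8] [ 0.003  0.004 -0.002]
```

```bash
python3 -m jog '[[0,0,0,25,0,0,0],[0,0,0,45,0,0,0],[0,0,0,55,0,0,0],[0,0,0,55,0,0,0],[0.2,0,0,55,0,0,0],[0.35,0,0,55,0,0,0],[0.5,0,0,55,0,0,0],[0.6,0,0,55,0,0,0],[0.6,0,0,55,0,0,0],[0.6,0,0,55,0,0,0]]' 30
python3 - <<'E'
from h import *
st();go([(73,321,150,0),(65,30,150,0)])
E
```

```text
time: 31.85
eef_pos: [0.5219, 0.2607, 0.0377]
tcp_rot: [-0.012, 1.0, 0.002, 0.004]
contact_force: [-2.1, -0.6, 5.9]
opening: 0.534
finger_force: 29.8
t 31.85 cab [ 75.6 322.9  37.7] F [-2.1 -0.6  5.9] open 0.534 ff 29.8
(73, 321, 150, 0) [   1.7   -1.5 -112.3] [ 0.004  0.007 -0.001]
(65, 30, 150, 0) [   9.5 -292.5 -113.4] [ 0.004  0.007 -0.001]
```

```bash
python3 -m jog '[[0.6,0,0,-40,0,0,0],[0.6,4,0,-85,0,0,0],[0.6,8,-20,-115,0,0,0],[0.6,12,-70,-115,0,0,0],[0.6,12,-120,-115,0,0,0],[0.6,12,-170,-115,0,0,0],[0.6,12,-220,-115,0,0,0],[0.6,12,-265,-115,0,0,0],[0.6,12,-293,-115,0,0,0],[0.6,12,-293,-100,0,0,0],[0.6,12,-293,-75,0,0,0],[0.6,12,-293,-63,0,0,0]]'; python3 -m jog '[[0.6,0,0,2,0,0,0],[0.6,0,0,4,0,0,0],[0.6,0,0,6,0,0,0],[0.6,0,0,7,0,0,0],[0.6,0,0,7,0,0,0]]';python3 - <<'E'
from h import *
st()
E
```

```text
time: 33.05
eef_pos: [0.5136, -0.0321, 0.095]
tcp_rot: [-0.012, 1.0, 0.002, 0.001]
contact_force: [-0.6, 0.1, -1.0]
opening: 0.528
finger_force: 30.9
time: 33.55
eef_pos: [0.5164, -0.0327, 0.0928]
tcp_rot: [-0.012, 1.0, 0.002, 0.003]
contact_force: [-1.9, 1.5, 5.2]
opening: 0.531
finger_force: 31.7
t 33.55 cab [62.8 29.8 92.8] F [-1.9  1.5  5.2] open 0.531 ff 31.7
```

```bash
python3 -m jog '[[0.6,-6,0,-1,0,0,0],[0.6,-13,0,-1,0,0,0],[0.6,-20,0,-1,0,0,0],[0.6,-20,0,-1,0,0,0],[0,-20,0,-1,0,0,0],[0,-20,0,-1,0,0,0],[0,-20,0,-1,0,0,0],[0,-20,0,-40,0,0,0],[0,-20,0,-80,0,0,0],[0.6,20,0,-80,0,0,0],[1,35,0,-80,0,0,0],[1,35,0,-80,0,0,0]]'; python3 -m jog '[[1,0,0,25,0,-0.12,0],[1,0,0,50,0,-0.24,0],[1,0,0,85,0,-0.35,0],[1,0,0,90,0,-0.35,0],[1,0,0,90,0,-0.35,0],[1,0,0,90,0,-0.35,0]]'
python3 - <<'E'
from h import *
st();go([(40,30,85,20),(60,30,85,20),(95,30,85,20)]);print(get_state()['qpos'])
E
```

```text
time: 34.75
eef_pos: [0.4784, -0.0339, 0.1703]
tcp_rot: [-0.012, 1.0, 0.002, 0.002]
contact_force: [-0.5, -1.3, -0.4]
opening: 0.514
finger_force: 0.0
time: 35.35
eef_pos: [0.4836, -0.0349, 0.0834]
tcp_rot: [-0.012, 0.984, 0.003, 0.178]
contact_force: [0.4, -0.4, 0.7]
opening: 0.003
finger_force: 0.0
t 35.35 cab [30.  28.4 83.4] F [ 0.4 -0.4  0.7] open 0.003 ff 0.0
(40, 30, 85, 20) [-9.9  1.6  2. ] [ 0.001  0.01  -0.001]
(60, 30, 85, 20) [-28.6   1.6   9.1] [ 0.001  0.01  -0.001]
(95, 30, 85, 20) [-61.4   1.7  21.3] [ 0.001  0.01  -0.001]
[-0.3527615  -0.1543665   2.35564563  0.22697898  0.61753568 -2.11094076]
```

```bash
python3 -m jog '[[1,-14,2,3,0,0,0],[1,-24,2,7,0,0,0],[1,-33,2,11,0,0,0],[1,-42,2,14,0,0,0],[1,-51,2,18,0,0,0],[1,-57,2,20,0,0,0],[1,-62,2,22,0,0,0],[1,-67,2,23,0,0,0],[1,-71,2,25,0,0,0],[1,-71,2,25,0,0,0]]'
python3 - <<'E'
from h import *
st();d=snap('top');c=snap('side')
for x in(100,115,130,140): print(x,proj(d,c2w(x,30,105)).round(1),proj(c,c2w(x,30,105)).round(1))
go([(30,30,85,20),(30,30,250,0)])
E
```

```text
time: 36.35
eef_pos: [0.5561, -0.0301, 0.0818]
tcp_rot: [-0.011, 0.984, 0.004, 0.177]
contact_force: [0.0, -0.3, -0.8]
opening: 0.001
finger_force: 0.0
t 36.35 cab [102.6  31.4  81.8] F [ 0.  -0.3 -0.8] open 0.001 ff 0.0
100 [321.3 193.7] [319.4 217.3]
115 [321.1 189.1] [314.8 217.1]
130 [320.9 184.5] [310.2 216.9]
140 [320.8 181.4] [307.2 216.7]
(30, 30, 85, 20) [ 66.5  -1.5 -28.2] [ 0.003  0.006 -0.002]
(30, 30, 250, 0) [   9.1   -1.  -182.9] [ 0.003  0.355 -0.001]
```

```bash
python3 -m jog '[[1,33,0,-14,0,0,0],[1,66,0,-28,0,0,0],[0.7,50,0,-75,0,0.1,0],[0.3,30,0,-120,0,0.22,0],[0,9,0,-160,0,0.34,0],[0,9,0,-183,0,0.355,0],[0,9,0,-183,0,0.355,0],[0,9,0,-183,0,0.355,0]]'
python3 - <<'E'
from h import *
d=snap('top');c=snap('side');st()
for n,cc,(u0,u1,v0,v1) in(('top',d,(405,455,210,255)),('side',c,(335,385,145,190))):
    h=cv2.cvtColor(cc['image'],cv2.COLOR_BGR2HSV)[v0:v1,u0:u1]
    m=((h[...,0]>24)&(h[...,0]<36)&(h[...,1]>150)&(h[...,2]>60)).astype(np.uint8)
    k,l,s,ce=cv2.connectedComponentsWithStats(m);i=1+np.argmax(s[1:,4]);x,y,w,hh,_=s[i]
    p=(u0+x+w/2-.5,v0+y+hh/2-.5); print(n,s[i],p,at_z(cc,*p,.058).round(4),'cab',w2c(at_z(cc,*p,.058)).round(1))
a=c['image'][170:260,280:370];b=d['image'][160:240,270:400]
cv2.imwrite('pics/p11.png',np.hstack([cv2.resize(a,(360,360),interpolation=cv2.INTER_CUBIC),cv2.copyMakeBorder(cv2.resize(b,(430,265),interpolation=cv2.INTER_CUBIC),0,95,0,0,0)]))
# grey lid seen through the clear deck
h=cv2.cvtColor(d['image'],cv2.COLOR_BGR2HSV)
for v in range(172,204,2): print(v,h[v,[300,321]].tolist())
E
```

```text
time: 37.25
eef_pos: [0.4832, -0.0322, 0.2496]
tcp_rot: [-0.012, 1.0, 0.002, 0.0]
contact_force: [-1.2, -0.4, -0.7]
opening: 0.993
finger_force: 0.0
t 37.35 cab [ 28.7  31.3 247.8] F [ 0.5  0.6 -1.3] open 1.0 ff 0.0
top [ 17  16  15  15 159] (np.float64(429.0), np.float64(233.0)) [ 0.424 -0.382  0.058] cab [ -38.1 -317.2   58. ]
side [18 15 13  8 78] (np.float64(359.0), np.float64(163.5)) [ 0.4274 -0.3825  0.058 ] cab [ -34.7 -317.7   58. ]
172 [[19, 72, 205], [20, 73, 203]]
174 [[19, 76, 209], [19, 75, 207]]
176 [[18, 73, 209], [20, 73, 203]]
178 [[19, 77, 192], [20, 32, 178]]
180 [[16, 88, 151], [17, 61, 130]]
182 [[14, 110, 135], [14, 105, 119]]
184 [[14, 108, 142], [15, 106, 127]]
186 [[12, 106, 140], [15, 106, 132]]
188 [[14, 103, 131], [14, 105, 138]]
190 [[13, 102, 120], [13, 111, 140]]
192 [[12, 103, 109], [14, 103, 143]]
194 [[14, 109, 117], [14, 103, 148]]
196 [[14, 107, 133], [15, 105, 148]]
198 [[14, 110, 141], [13, 102, 148]]
200 [[14, 112, 139], [15, 108, 142]]
202 [[13, 112, 132], [14, 111, 133]]
```

```bash
python3 -m jog '[[0,0,-50,0,0,0,0],[0,0,-100,0,0,0,0],[0,10,-150,0,0,0,0],[0,25,-200,0,0,0,0],[0,40,-250,0,0,0,0],[0,55,-300,30,0,0,0],[0,65,-349,60,0,0,0],[0,65,-349,100,0,0,0],[0,65,-349,150,0,0,0],[0,65,-349,150,0,0,0],[0,65,-349,150,0,0,0]]'
python3 - <<'E'
from h import *
st();go([(-36,-317,46,0)])
E
```

```text
time: 38.45
eef_pos: [0.4254, -0.3804, 0.0964]
tcp_rot: [-0.012, 1.0, 0.004, -0.002]
contact_force: [0.3, -0.1, 1.4]
opening: 0.995
finger_force: 0.0
t 38.45 cab [ -36.6 -315.6   96.4] F [ 0.3 -0.1  1.4] open 0.995 ff 0.0
(-36, -317, 46, 0) [-0.8 -1.9 50.4] [ 0.008 -0.004 -0.001]
```

```bash
python3 -m jog '[[0,0,-2,25,0,0,0],[0,0,-2,40,0,0,0],[0,0,-2,50,0,0,0],[0,0,-2,50,0,0,0],[0.2,0,-2,50,0,0,0],[0.35,0,-2,50,0,0,0],[0.5,0,-2,50,0,0,0],[0.6,0,-2,50,0,0,0],[0.6,0,-2,50,0,0,0],[0.6,0,-2,50,0,0,0]]' 30
python3 - <<'E'
from h import *
st();go([(-36,-316,250,0),(62,-40,200,0)])
E
```

```text
time: 39.45
eef_pos: [0.4272, -0.3846, 0.0498]
tcp_rot: [-0.012, 1.0, 0.001, 0.0]
contact_force: [-0.8, -0.4, 2.4]
opening: 0.4
finger_force: 1.3
t 39.45 cab [ -34.9 -319.8   49.8] F [-0.8 -0.4  2.4] open 0.4 ff 1.3
(-36, -316, 250, 0) [   0.9    4.3 -200.2] [ 0.002  0.001 -0.001]
(62, -40, 200, 0) [ -96.8  280.2 -149.6] [ 0.002  0.001 -0.001]
```

```bash
python3 -m jog '[[0.6,0,0,-30,0,0,0],[0,0,0,-30,0,0,0],[0,0,0,-30,0,0,0],[0,0,0,-30,0,0,0],[0,0,0,-30,0,0,0],[0,0,1,0,0,0,0],[0,0,1,10,0,0,0],[0,0,1,10,0,0,0]]' 30;  python3 -m jog '[[0.2,0,0,0,0,0,0],[0.35,0,0,0,0,0,0],[0.5,0,0,0,0,0,0],[0.6,0,0,0,0,0,0],[0.6,0,0,0,0,0,0],[0.6,0,0,0,0,0,0]]' 30
python3 - <<'E'
from h import *
st();go([(-36,-316,250,0),(62,-40,200,0)])
E
```

```text
time: 40.25
eef_pos: [0.4254, -0.3811, 0.0362]
tcp_rot: [-0.012, 1.0, 0.004, -0.002]
contact_force: [0.2, -0.2, 0.6]
opening: 1.004
finger_force: 0.0
time: 40.85
eef_pos: [0.4276, -0.3838, 0.0405]
tcp_rot: [-0.012, 1.0, 0.001, 0.001]
contact_force: [0.4, 1.7, 5.7]
opening: 0.568
finger_force: 31.2
t 40.85 cab [ -34.6 -319.1   40.5] F [0.4 1.7 5.7] open 0.568 ff 31.2
(-36, -316, 250, 0) [   1.1    3.3 -209.5] [ 0.001  0.002 -0.001]
(62, -40, 200, 0) [ -96.5  279.4 -158.9] [ 0.001  0.002 -0.001]
```

```bash
python3 -m jog '[[0.6,0,0,-45,0,0,0],[0.6,0,0,-95,0,0,0],[0.6,0,0,-145,0,0,0],[0.6,0,20,-190,0,0,0],[0.6,-20,65,-205,0,0,0],[0.6,-35,110,-205,0,0,0],[0.6,-50,155,-205,0,0,0],[0.6,-65,200,-205,0,0,0],[0.6,-80,245,-205,0,0,0],[0.6,-97,291,-205,0,0,0],[0.6,-97,291,-205,0,0,0],[0.6,-97,291,-205,0,0,0]]'; python3 -m jog '[[0.6,0,0,45,0,0,0],[0.6,0,0,90,0,0,0],[0.6,0,0,130,0,0,0],[0.6,0,0,140,0,0,0],[0.6,0,0,145,0,0,0],[0.6,0,0,145,0,0,0]]';python3 - <<'E'
from h import *
st();go([(62,-28,95.5,0)])
E
```

```text
time: 42.05
eef_pos: [0.5168, -0.0895, 0.2444]
tcp_rot: [-0.013, 1.0, 0.001, -0.0]
contact_force: [-0.5, -1.3, -0.8]
opening: 0.563
finger_force: 31.7
time: 42.65
eef_pos: [0.5178, -0.0912, 0.1012]
tcp_rot: [-0.011, 1.0, 0.001, 0.001]
contact_force: [0.4, -0.1, -0.7]
opening: 0.565
finger_force: 31.7
t 42.65 cab [ 62.8 -28.8 101.2] F [ 0.4 -0.1 -0.7] open 0.565 ff 31.7
(62, -28, 95.5, 0) [0.8 0.8 5.7] [ 0.002  0.002 -0.002]
```

```bash
python3 -m jog '[[0.6,0,0,3,0,0,0],[0.6,0,0,5,0,0,0],[0.6,0,0,6,0,0,0],[0.6,0,0,7,0,0,0],[0.6,0,0,8,0,0,0],[0.6,0,0,8,0,0,0]]';python3 - <<'E'
from h import *
st()
E
```

```text
time: 43.25
eef_pos: [0.5186, -0.0903, 0.0956]
tcp_rot: [-0.012, 1.0, 0.001, 0.001]
contact_force: [-3.7, 1.8, 12.1]
opening: 0.563
finger_force: 32.8
t 43.25 cab [ 63.7 -27.9  95.6] F [-3.7  1.8 12.1] open 0.563 ff 32.8
```

```bash
python3 -m jog '[[0.6,-6,0,-1,0,0,0],[0.6,-13,0,-1,0,0,0],[0.6,-20,0,-1,0,0,0],[0.6,-20,0,-1,0,0,0],[0,-20,0,-1,0,0,0],[0,-20,0,-1,0,0,0],[0,-20,0,-1,0,0,0],[0,-20,0,-40,0,0,0],[0,-20,0,-80,0,0,0],[0.6,20,0,-80,0,0,0],[1,35,0,-80,0,0,0],[1,35,0,-80,0,0,0]]'; python3 -m jog '[[1,0,0,25,0,-0.12,0],[1,0,0,50,0,-0.24,0],[1,0,0,85,0,-0.35,0],[1,0,0,90,0,-0.35,0],[1,0,0,90,0,-0.35,0],[1,0,0,90,0,-0.35,0]]'
python3 - <<'E'
from h import *
st();go([(40,-28,85,20),(60,-28,85,20),(103,-28,83,20)])
E
```

```text
time: 44.45
eef_pos: [0.4805, -0.0908, 0.1716]
tcp_rot: [-0.012, 1.0, 0.002, -0.0]
contact_force: [0.9, 0.3, 0.1]
opening: 0.519
finger_force: 0.0
time: 45.05
eef_pos: [0.4849, -0.0921, 0.0848]
tcp_rot: [-0.012, 0.984, 0.003, 0.176]
contact_force: [0.4, -1.1, 0.4]
opening: 0.001
finger_force: 0.0
t 45.05 cab [ 29.9 -28.8  84.8] F [ 0.4 -1.1  0.4] open 0.001 ff 0.0
(40, -28, 85, 20) [-9.6  0.8  3.3] [ 0.001  0.004 -0.001]
(60, -28, 85, 20) [-28.3   0.8  10.2] [ 0.001  0.004 -0.001]
(103, -28, 83, 20) [-68.    0.9  26.9] [ 0.001  0.004 -0.001]
```

Push, retreat, then park the arm on the left side so I can check.

```bash
python3 -m jog '[[1,-14,1,4,0,0,0],[1,-24,1,8,0,0,0],[1,-33,1,12,0,0,0],[1,-42,1,15,0,0,0],[1,-51,1,19,0,0,0],[1,-57,1,22,0,0,0],[1,-62,1,24,0,0,0],[1,-68,1,27,0,0,0],[1,-70,1,27,0,0,0],[1,-70,1,27,0,0,0]]';  python3 -c "
from h import *
st()"; python3 -m jog '[[1,33,0,-14,0,0,0],[1,66,0,-28,0,0,0],[0.7,50,0,-75,0,0.1,0],[0.3,30,0,-120,0,0.22,0],[0,9,0,-160,0,0.34,0],[0,9,0,-183,0,0.355,0],[0,9,50,-183,0,0.355,0],[0,9,100,-183,0,0.355,0],[0,9,150,-183,0,0.355,0],[0,9,200,-183,0,0.355,0],[0,9,250,-183,0,0.355,0],[0,9,300,-183,0,0.355,0]]'; python3 -m jog '[[0,0,50,0,0,0,0],[0,0,100,0,0,0,0],[0,0,150,0,0,0,0],[0,0,150,0,0,0,0]]'
python3 - <<'E'
from h import *
d=snap('top');c=snap('side');st()
for n,y,r,h in(('c',30,24,50),('b',-28,25,58)):
  for x in(120,130,140): print(n,x,'top lid',proj(d,c2w(x,y,55+h)).round(1),'rear foot',proj(d,c2w(x-r,y,60)).round(1),'side lid',proj(c,c2w(x,y,55+h)).round(1))
a=c['image'][120:280,270:380];b=d['image'][120:250,260:400]
A=cv2.resize(a,(378,550),interpolation=cv2.INTER_CUBIC); B=cv2.copyMakeBorder(cv2.resize(b,(420,390),interpolation=cv2.INTER_CUBIC),0,160,0,0,0)
cv2.imwrite('pics/p12.png',np.hstack([A,B]))
def cen(cc,box,f):
    u0,u1,v0,v1=box;h=cv2.cvtColor(cc['image'],cv2.COLOR_BGR2HSV)[v0:v1,u0:u1];ys,xs=np.where(f(h)); return len(xs),xs.mean()+u0,ys.mean()+v0,xs.min()+u0,xs.max()+u0,ys.min()+v0,ys.max()+v0
org=lambda h:(h[...,0]>=8)&(h[...,0]<=22)&(h[...,1]>225)&(h[...,2]>200)
for n,cc,bx in(('top',d,(272,312,195,230)),('side',c,(312,355,235,275))):
    r=cen(cc,bx,org);print(n,r,w2c(at_z(cc,(r[3]+r[4])/2,(r[5]+r[6])/2,.055)).round(1))
E
```

```text
time: 46.05
eef_pos: [0.5571, -0.088, 0.0806]
tcp_rot: [-0.011, 0.985, 0.004, 0.174]
contact_force: [-0.0, -0.4, -0.5]
opening: 0.002
finger_force: 0.2
t 46.05 cab [102.2 -26.6  80.6] F [-0.  -0.4 -0.5] open 0.002 ff 0.2
time: 47.25
eef_pos: [0.4781, 0.2116, 0.2506]
tcp_rot: [-0.012, 1.0, 0.002, -0.002]
contact_force: [0.7, 0.2, 0.2]
opening: 0.996
finger_force: 0.0
time: 47.65
eef_pos: [0.4738, 0.3644, 0.2504]
tcp_rot: [-0.015, 1.0, 0.002, -0.003]
contact_force: [0.5, 0.7, 0.6]
opening: 1.002
finger_force: 0.0
t 47.75 cab [ 30.7 423.8 250.4] F [ 0.9 -0.1 -1.3] open 1.001 ff 0.0
c 120 top lid [321.  187.5] rear foot [321.3 197. ] side lid [313.3 217. ]
c 130 top lid [320.9 184.5] rear foot [321.2 194. ] side lid [310.2 216.9]
c 140 top lid [320.8 181.4] rear foot [321.1 191. ] side lid [307.2 216.7]
b 120 top lid [339.2 186.4] rear foot [338.8 196.5] side lid [314.6 202.8]
b 130 top lid [339.  183.3] rear foot [338.7 193.5] side lid [311.6 202.7]
b 140 top lid [338.9 180.2] rear foot [338.5 190.6] side lid [308.7 202.6]<stdin>:9: RuntimeWarning: Mean of empty slice.
  ret = ret.dtype.type(ret / rcount)
Traceback (most recent call last):
ValueError: zero-size array to reduction operation minimum which has no identity
```

View pics/p12.png

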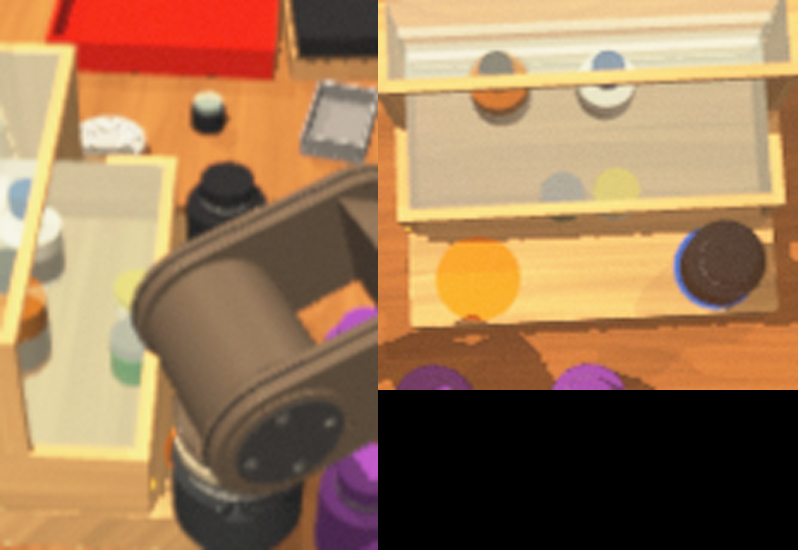

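The lower tier shows the grey lid at (562,190) and the yellow one at (616,185), both fully behind the board edge at x≈135. The tall caps are at (496,65) and (608,65), x≈230. Next I move to the tank for the return slide.

Run:
```python
from h import *
c=load('side');d=load('top')
print('home side',w2c(at_z(c,332.8,250.8,.055)),'home top',w2c(at_z(d,293,212.6,.055)))
print('park top',w2c(at_z(d,523/2.58+170,256/2.58+110,.055)),'side',w2c(at_z(c,276/2.3+215,160/2.3+125,.055)))
for y in(-136,-138): print('tank cap',proj(d,c2w(50.6,y,163)),'body',proj(d,c2w(50.6,y,133)))
g=cv2.cvtColor(d['image'],cv2.COLOR_BGR2GRAY)[185:225,355:395]
ys,xs=np.where(g<75);print('dark',xs.min()+355,xs.max()+355,ys.min()+185,ys.max()+185,len(xs))
go([(50,-136,260,0)])
```

```text
home side [ 51.46581722 125.92030502  55.        ] home top [ 48.62761712 125.77003319  55.        ]
park top [  48.4200375  -138.21556019   55.        ] side [  54.28500741 -134.23362922   55.        ]
tank cap [376.60326255 204.51243784] body [375.24497606 205.7197333 ]
tank cap [377.25998336 204.48418635] body [375.88572306 205.6921516 ]
dark 361 388 194 221 464
(50, -136, 260, 0) [ -18.5 -559.8  -11.1] [ 0.002 -0.005  0.001]
```

```bash
python3 -m jog '[[0,0,-50,-10,0,0,0],[0,0,-100,-10,0,0,0],[0,-5,-150,-10,0,0,0],[0,-10,-200,-10,0,0,0],[0,-15,-250,-10,0,0,0],[0,-18,-300,-10,0,0,0],[0,-18,-350,-10,0,0,0],[0,-18,-400,-10,0,0,0],[0,-18,-450,-10,0,0,0],[0,-18,-500,-10,0,0,0],[0,-18,-550,-10,0,0,0],[0,-18,-560,-10,0,0,0]]' 25; python3 -m jog '[[0,0,0,0,0,0,0],[0,0,0,0,0,0,0]]'; python3 -c "
from h import *
st();go([(48,-136,200,0),(48,-136,144,0)])"
```

```text
time: 48.95
eef_pos: [0.5048, -0.2054, 0.2591]
tcp_rot: [-0.008, 1.0, 0.001, -0.002]
contact_force: [-0.1, 0.8, -0.2]
opening: 0.998
finger_force: 0.0
time: 49.15
eef_pos: [0.5057, -0.1996, 0.2589]
tcp_rot: [-0.011, 1.0, 0.002, -0.003]
contact_force: [0.0, 0.1, -0.7]
opening: 0.999
finger_force: 0.0
t 49.15 cab [  48.1 -136.8  258.9] F [ 0.   0.1 -0.7] open 0.999 ff 0.0
(48, -136, 200, 0) [-0.2  0.6 58.9] [ 0.004 -0.005 -0.002]
(48, -136, 144, 0) [ -0.5   0.3 114.9] [ 0.004 -0.005 -0.002]
```

```bash
python3 -m jog '[[0,0,0,45,0,0,0],[0,0,0,85,0,0,0],[0,0,0,105,0,0,0],[0,0,0,115,0,0,0],[0,0,0,115,0,0,0],[0.1,0,0,115,0,0,0],[0.2,0,0,115,0,0,0],[0.3,0,0,115,0,0,0],[0.4,0,0,115,0,0,0],[0.5,0,0,115,0,0,0],[0.5,0,0,115,0,0,0],[0.5,0,0,115,0,0,0]]' 25; python3 -c "
from h import *
st();go([(51,126,145,0)])"
```

```text
time: 50.35
eef_pos: [0.5067, -0.1998, 0.1458]
tcp_rot: [-0.012, 1.0, 0.001, -0.001]
contact_force: [-1.7, 2.0, 5.8]
opening: 0.637
finger_force: 25.9
t 50.35 cab [  49.  -137.   145.8] F [-1.7  2.   5.8] open 0.637 ff 25.9
(51, 126, 145, 0) [ -1.7 263.    1.4] [ 0.002 -0.003 -0.001]
```

```bash
python3 -m jog '[[0.5,0,10,0,0,0,0],[0.5,0,32,0,0,0,0],[0.5,-1,57,0,0,0,0],[0.5,-1,82,0,0,0,0],[0.5,-2,107,0,0,0,0],[0.5,-2,132,0,0,0,0],[0.5,-2,157,0,0,0,0],[0.5,-2,182,0,0,0,0],[0.5,-2,207,0,0,0,0],[0.5,-2,232,0,0,0,0],[0.5,-2,253,0,0,0,0],[0.5,-2,263,0,0,0,0]]';  python3 -m jog '[[0.5,0,0,0,0,0,0],[0.5,0,0,0,0,0,0]]'; python3 -c "
from h import *
st()"; python3 -m jog '[[0,0,0,0,0,0,0],[0,0,0,0,0,0,0],[0,0,0,0,0,0,0],[0,0,0,0,0,0,0],[0,0,0,-50,0,0,0],[0,0,0,-100,0,0,0],[0,0,-50,-115,0,0,0],[0,0,-100,-115,0,0,0],[0,0,-150,-115,0,0,0],[0,0,-200,-115,0,0,0],[0,0,-250,-115,0,0,0],[0,0,-280,-115,0,0,0]]'
python3 - <<'E'
from h import *
from scipy.optimize import least_squares
d=snap('top');c=snap('side')
g=cv2.cvtColor(d['image'],cv2.COLOR_BGR2GRAY)
def bb(cc,b):
    u0,u1,v0,v1=b;g=cv2.cvtColor(cc['image'],cv2.COLOR_BGR2GRAY)[v0:v1,u0:u1];k,l,s,ce=cv2.connectedComponentsWithStats((g<75).astype(np.uint8));i=1+np.argmax(s[1:,4]);x,y,w,h,a=s[i];return u0+x,u0+x+w,v0+y,v0+y+h,a
th=np.linspace(0,2*np.pi,60)
def sil(cc,x,y):
    P=np.array([proj(cc,c2w(x+r*np.cos(t),y+r*np.sin(t),z)) for r,z in((42,55),(42,133),(28,133),(28,163)) for t in th]);return P[:,0].min(),P[:,0].max()+0,P[:,1].min(),P[:,1].max()
for n,cc,b in(('top',d,(265,320,180,240)),('side',c,(310,360,210,275))):
    m=bb(cc,b);print(n,m,np.round(sil(cc,50,126),1))
    f=lambda p:(np.array(sil(cc,*p))-np.array(m[:4])+[0,0,0,0]); r=least_squares(f,[50,126],diff_step=1e-2);print(r.x.round(1),r.fun.round(1))
st()
E
```

```text
time: 51.55
eef_pos: [0.5023, 0.0638, 0.146]
tcp_rot: [-0.013, 1.0, 0.0, -0.001]
contact_force: [0.1, -4.2, 2.9]
opening: 0.633
finger_force: 27.6
time: 51.75
eef_pos: [0.5023, 0.0647, 0.1459]
tcp_rot: [-0.012, 1.0, 0.003, -0.001]
contact_force: [0.8, 3.9, 6.2]
opening: 0.64
finger_force: 27.9
t 51.75 cab [ 51.2 127.4 145.9] F [0.8 3.9 6.2] open 0.64 ff 27.9
time: 52.95
eef_pos: [0.5083, -0.22, 0.2587]
tcp_rot: [-0.011, 1.0, 0.001, -0.003]
contact_force: [0.5, 0.3, 0.2]
opening: 1.001
finger_force: 0.0
top (np.int32(285), np.int32(305), np.int32(202), np.int32(224), np.int32(169)) [277.6 305.6 196.2 224.9]
[ 41.4 115.1] [-3.8  4.  -3.3  3.4]
side (np.int32(319), np.int32(346), np.int32(223), np.int32(261), np.int32(801)) [319.8 347.6 221.1 261.6]
[ 53.4 128.4] [-0.4  0.4 -1.3  1.2]
t 53.05 cab [  50.1 -157.9  258.4] F [ 0.3 -0.1 -0. ] open 1.005 ff 0.0
```

Run:
```python
from h import *
d=load('top')
h=cv2.cvtColor(d['image'],cv2.COLOR_BGR2HSV)
for v in(204,210,215): print(v,[tuple(int(q) for q in p[1:]) for p in h[v,272:312]])
print([tuple(int(q) for q in p[1:]) for p in h[190:232,291]])
```

```text
204 [(134, 246), (137, 246), (135, 246), (135, 245), (137, 245), (135, 245), (142, 216), (112, 112), (93, 93), (96, 98), (95, 94), (93, 96), (99, 95), (95, 91), (98, 94), (88, 98), (99, 95), (98, 96), (99, 95), (103, 92), (86, 98), (103, 94), (90, 96), (98, 96), (94, 95), (90, 94), (101, 93), (119, 88), (113, 90), (112, 89), (114, 87), (166, 141), (179, 174), (155, 169), (140, 167), (140, 167), (138, 165), (141, 168), (139, 167), (139, 163)]
210 [(134, 246), (136, 246), (135, 247), (134, 247), (133, 247), (141, 220), (119, 126), (101, 96), (104, 96), (101, 93), (98, 96), (90, 94), (90, 96), (92, 94), (98, 96), (91, 95), (92, 97), (97, 95), (93, 99), (89, 97), (92, 94), (96, 93), (91, 95), (95, 94), (95, 97), (101, 93), (101, 93), (97, 95), (103, 92), (118, 84), (113, 86), (123, 85), (111, 85), (188, 157), (203, 203), (167, 194), (141, 183), (144, 177), (145, 179), (140, 184)]
215 [(136, 246), (138, 246), (134, 246), (136, 246), (135, 246), (135, 246), (142, 231), (132, 158), (98, 94), (95, 97), (95, 94), (74, 111), (81, 110), (101, 93), (96, 90), (94, 92), (97, 97), (93, 96), (98, 94), (91, 95), (95, 97), (99, 93), (99, 90), (108, 90), (108, 90), (98, 96), (105, 90), (107, 88), (122, 86), (116, 86), (112, 84), (125, 86), (153, 108), (194, 177), (201, 208), (167, 191), (141, 173), (141, 173), (141, 173), (138, 172)]
[(112, 251), (112, 251), (124, 243), (140, 151), (141, 155), (134, 143), (108, 106), (95, 97), (100, 94), (97, 95), (93, 96), (103, 92), (92, 97), (94, 95), (103, 92), (99, 95), (93, 96), (92, 97), (105, 92), (92, 94), (89, 97), (101, 96), (104, 91), (99, 93), (86, 95), (91, 95), (101, 91), (127, 86), (95, 94), (90, 96), (94, 95), (100, 89), (123, 83), (139, 86), (205, 182), (209, 251), (184, 251), (151, 240), (146, 143), (156, 131), (165, 127), (168, 158)]
```

```bash
python3 -m jog '[[0,0,50,-10,0,0,0],[0,0,100,-10,0,0,0],[0,5,150,-10,0,0,0],[0,10,200,-10,0,0,0],[0,15,250,-10,0,0,0],[0,20,300,-10,0,0,0],[0,20,350,-10,0,0,0],[0,20,400,-10,0,0,0],[0,20,450,-10,0,0,0],[0,20,500,-10,0,0,0],[0,20,550,-10,0,0,0],[0,20,580,-10,0,0,0]]'; python3 -m jog '[[0,0,0,0,0,0,0],[0,0,0,0,0,0,0]]'
python3 - <<'E'
from h import *
d=snap('top')['image']; o=cv2.imread('pics/top1.png')
df=cv2.absdiff(d,o).max(2)
for n,(u0,u1,v0,v1) in dict(tray=(440,486,228,264),loupe=(448,470,187,208),reel_b=(412,448,148,182),purple2=(315,345,238,270),purple1=(262,294,238,270),turq=(228,250,225,250),reel_a=(180,212,155,186),grad=(200,226,135,160)).items(): print(n,(df[v0:v1,u0:u1]>60).mean().round(3))
p=cv2.imread('pics/p12.png')[:390,378:798]; q=cv2.resize(d[120:250,260:400],(420,390),interpolation=cv2.INTER_CUBIC)
e=cv2.absdiff(p,q).max(2)
print('lower lids',(e[165:215,150:270]>40).mean().round(3),'caps',(e[40:125,80:270]>40).mean().round(3))
st()
E
```

```text
time: 54.25
eef_pos: [0.4733, 0.3663, 0.2705]
tcp_rot: [-0.013, 1.0, 0.002, -0.003]
contact_force: [0.6, -0.0, 0.2]
opening: 1.003
finger_force: 0.0
time: 54.45
eef_pos: [0.474, 0.3634, 0.2702]
tcp_rot: [-0.013, 1.0, 0.001, -0.003]
contact_force: [-0.2, 0.2, 1.2]
opening: 1.002
finger_force: 0.0
tray 0.004
loupe 0.0
reel_b 0.0
purple2 0.149
purple1 0.415
turq 0.1
reel_a 0.0
grad 0.0
lower lids 0.0 caps 0.0
t 54.5 cab [ 30.6 425.9 270.4] F [-0.6 -0.8 -0.4] open 1.003 ff 0.0
```

```bash
python3 -c "
from h import *
print(workorder.sign_off())"
```

```text
the job is handed in; nothing more can be done
None
```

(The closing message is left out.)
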